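Lock away the pink-capped vial

ROBOT

A 6-joint arm with a two-finger parallel gripper is mounted at the origin on a cart in front of the work surface, level with it; the furniture and walls round the work are solid. World frame = base frame: x ahead of the robot, y to its left, z up, the work surface at z = 0. Lengths are in m, angles in rad, forces in N, time in s.
With the tool pointing down it reaches from about 0.35 to 0.85 m from the base axis. Payload 8.1 kg.
Tool frame: the origin (TCP) lies at the very end of the fingers, on their centre line; the grasp point (between the pads) lies 19 mm behind it; z points along the fingers, x is the direction in which the jaws open and shut, and the axes are right-handed (so a half turn about z gives the same grasp; the last joint's range is limited). The gripper opens to 85 mm and grips with 20 to 120 N. Pads are 22 mm wide; open, the fingers measure 114 mm over their backs; the gripper's body (76 mm by 85 mm) begins 54 mm behind the grasp point. The pads swing forward as they close: fully open they stand 13 mm farther back than shut.
Start: joints at [1.123, 0.13, 1.488, -0, 1.523, -0.085], TCP at [0.213, 0.561, 0.231] pointing down, gripper open.
Joint ranges: [-2.96, 2.96], [-0.89, 2.26], [0.02, 2.5], [-1.34, 4.48], [0, 2.73], [-2.66, 2.66]. Speed limits (rad/s): [2.39, 2.39, 2.79, 3.14, 3.14, 3.14].

INTERFACE

Orientations are given as a rotation vector (axis times angle).
In Python, from rig import bot, viewer, sign_off gives the robot as it stands.
- The arm moves only by the tool move_arm, never from a script. Its argument "commands" is a list of rows, each a list of 3 entries, a list of its own where there are three numbers: the shift along the world's x, y, z in mm, then the turn, a rotation vector about the world's x, y, z in rad, then the gripper's target within -1 to 1 (fully open at 1, half-way at 0, shut at -1). In form: [[[tx, ty, tz], [wx, wy, wz], claw], ...]. A call has 1 to 8 rows; each row is the pose to reach, as a shift and turn from the pose measured when the call began; what a row does not reach only later rows make up. A row lasts 1/10 s, in which the tool goes at most 50 mm and 8.59 degrees, less where a joint would pass 70% of its speed; a pose out of reach is approached as far as the arm can. A call with a gripper value outside its range is refused whole. The fingers move at their own pace and stop on an object; "force" is the grip in N (left out, the last holds). Time passes only in rows, so rows that repeat a pose let the fingers close. It gives the time, the measured TCP pose, the force and the opening at its end, in the units of the state.
- bot.get_state(): the state, without advancing time (a new reading comes with each control period).
- viewer.get_image(name): name is "side" or "top"; returns a dict with "pixels" (480x640x3 uint8, red, green, blue), "vertical_fov" (degrees; the focal length in pixels is half the picture's height over the tangent of half this angle, whatever the lens; pixels are square), "cx", "cy" (the principal point, pixels), "D" ([k1, k2, p1, p2, k3] as OpenCV has them; the pictures are not rectified), "origin" and "orientation" of the camera in the world. Camera axes: x right, y up, looking along -z (the intrinsics and any distortion apply to the point x, -y, -z); pixel columns grow to the right and rows downward; lengths in m; the calibration is good to about 2 mm. A picture is of the moment at which its call begins. There is no depth.
- sign_off(): hands the job in, once; it reports no verdict.
The state is a dict: "time_s": time; "q": joint angles; "qd": joint speeds; "effort": joint torques, N m; "tool_pos": TCP position; "eef_rot": TCP orientation; "wrist_force": force on the tool from outside, world axes, zero at the start; "wrist_torque": the same for the moment, N m; "opening": finger opening in m.
Only numpy, scipy, OpenCV 4.12 (cv2) and the standard library are available. Lean on these libraries where they do the work, as an engineer would, in place of code of your own. Each camera call takes 0.05 s, during which the arm holds its last target.

TASK

Stand the vial with the pink cap upright on the floor of the open blue lock box and shut its lid. Then set the square tip of the orange T-handled key fully into the recess of the knob on the lid, turn the knob clockwise to its stop to lock it, and put the key back upright, fully home in its stand. Leave the two other vials, the small brown bottle and the white dropper bottle where they are.

Things in the scene. Friction and masses are not known exactly. Their poses are not given: they have to be found in the camera images.
- vial_a_centre (a point): Centre of the vial to be put away: upright white vial with a pink cap and pink band, 25 mm in diameter, 52 mm tall; this point is on its axis, 26 mm above its underside (z up). Glass is round to 44 mm above the underside; grasp it there.
- vial_b_centre (a point): Centre of a bystander vial: white, grey cap and blue band, 25 mm in diameter, 50 mm tall; 25 mm above its underside. Must stay.
- vial_c_centre (a point): Centre of a bystander vial: brown, blue cap and green band, 32 mm in diameter, 62 mm tall; 31 mm above its underside. Must stay.
- dropper_bottle_centre (a point): Centre of a bystander: white dropper bottle, 44 mm in diameter, 98 mm tall; 49 mm above its underside. Must stay.
- amber_bottle_centre (a point): Centre of a bystander: brown bottle with white cap, 46 mm in diameter, 93 mm tall; 46 mm above its underside. Must stay.
- lock_box: Blue steel lock box, fixed to the worktop, open at the top. Outside 140 mm along its x, 180 mm along its y, 66 mm high; walls and floor 4 mm thick, so the inside is 132 x 172 mm, 62 mm deep. Origin: centre of its underside; z up. The lid is hinged along the +x rim; the -x side is the front.
- lid (a joint): Angle of the lid, rad: 0 shut, about 1.9 standing open and leaning back beyond the upright. Starts open, 1.65 to 1.95. The hinge is stiff (about 0.32 N m): the lid stays where it is left and must be pushed all the way down. Lid mass 0.3 kg.
- lid_hinge (a point): Point on the hinge axis, at the middle of the box's +x rim, in the plane of the lid's underside (box frame x +73 mm, y 0, z +66 mm). The axes turn with the lid and equal those of the box when the lid is shut: the lid lies along this -x, its outer face looks along this +z, the hinge axis is y. The lid is a blue plate 146 mm long (from the hinge along -x), 186 mm wide along y (93 mm to each side) and 10 mm thick. The knob stands in its middle, on the outer face.
- knob_socket (a point): Centre of the mouth of the square recess in the top of the captive black knob on the lid. z points out of the recess (up when the lid is shut); the recess's four walls are parallel to this x and y, which turn with the knob. Recess 11.5 mm square, 14 mm deep, with a 2 mm chamfer at the mouth. The knob is 43 mm in diameter; the mouth stands 19 mm above the lid's outer face, so it is 95 mm above the worktop when the lid is shut; it lies 73 mm from the hinge.
- knob (a joint): Turn of the knob, rad: 0 open (white mark towards the green dot), 1.571 locked at the stop (white mark towards the red dot); grows clockwise seen from above the shut lid. Starts 0 to 0.35. Turns against about 0.12 N m and stays where it is left. The key has about 9 degrees of play either way in the recess.
- key_handle (a point): Centre of the orange T-handle of the key. The handle is a level bar, 80 mm along this x, 14 mm thick along y, 22 mm high along z (z up); grasp it across its thickness. The key's tip lies 71 mm straight below. Key mass 90 g.
- key_tip (a point): Centre of the end face of the key's square tip (same axes as key_handle). The tip is 10 mm square, sides parallel to this x and y, tapered to 6.5 mm over its last 4 mm, 26 mm long; above it a collar 18 mm in diameter and a round shaft.
- stand_hole (a point): Centre of the mouth of the square hole in the key's stand, 34 mm above the worktop, z up, walls parallel to this x and y. Hole 12 mm square, 22 mm deep, 3 mm chamfer; the key stands in it at the start, its tip on the hole's floor, handle along the stand's x. The stand is a grey block 44 mm square, 34 mm high, on a dark foot 90 mm along x by 64 mm along y, fixed to the worktop.

How it is judged:
By the outcome, as a careful person would: the job done as asked, in the order asked, and still so for the second after the job is handed in, with the robot touching nothing.
It also fails if it takes over 72 s, if anything falls off the work surface, if the arm or the gripper's body presses on something with over 40 N, if the wrist force passes 120 N, or if a joint passes its speed limit or range.

## Working session

There is one attempt and no reset: what is moved stays moved. The work goes in short steps, Python scripts to look and compute and a tool call to move; the robot and the scene stay as the last step left them, time stands still between calls to the robot, and variables do not carry over. Pictures are saved under pics/ and viewed, and the job is handed in when it is done.

Besides the shell and the picture viewer there is one more tool, called after ">>>" as name(argument=value, ...), one argument or row to a line, values as JSON. move_arm: Moves the arm, as the interface text tells. Its arguments: {"type":"object","properties":{"commands":{"type":"array"},"force":{"type":"number"}},"required":["commands"]}

```bash
ls -la; mkdir -p pics; cat > look.py <<'E'
import cv2,sys
from rig import bot,viewer
def snap(name,tag):
    im=viewer.get_image(name)
    cv2.imwrite(f'pics/{tag}_{name}.png',im['pixels'][:,:,::-1])
    return im
E
python3 - <<'E'
from look import *
import numpy as np
for n in('side','top'):
    im=snap(n,'a'); print({k:v for k,v in im.items() if k!='pixels'})
print(bot.get_state())
E
```

```text
total 12
drwxr-xr-x  3 agent agent 4096 Dec  6 23:13 .
drwxr-xr-x 23 root  root  4096 Dec  6 23:13 ..
drwxr-xr-x  2 agent agent 4096 Dec  6 23:13 pics
{'vertical_fov': 45.68618151562251, 'cx': 308.15650525261526, 'cy': 235.35066863477343, 'D': array([-0.17598586,  0.        ,  0.        ,  0.        ,  0.        ]), 'origin': array([ 0.40773255, -1.05613739,  0.68736777]), 'orientation': array([ 1.03807275, -0.07014029, -0.12050778])}
{'vertical_fov': 51.75594683073096, 'cx': 322.2808008761941, 'cy': 246.16757875921974, 'D': array([-0.01314818,  0.        ,  0.        ,  0.        ,  0.        ]), 'origin': array([ 0.32147439, -0.03894408,  1.44151029]), 'orientation': array([ 0.13223466, -0.12374031, -1.59028017])}
{'time_s': 0.1, 'q': array([ 1.12257602e+00,  1.31126529e-01,  1.48916667e+00,  9.44593393e-06,
        1.52300997e+00, -8.53700179e-02]), 'qd': array([-0.00071979, -0.00232281, -0.00047929, -0.00172776,  0.00311519,
       -0.00027214]), 'effort': array([ 5.53472728e-04, -5.70956969e+01, -5.01938975e+01, -3.01531354e-04,
        8.26216594e-03,  1.35979036e-05]), 'tool_pos': array([0.2127064 , 0.56049787, 0.23032695]), 'eef_rot': array([ 2.58510880e+00,  1.78368619e+00, -2.34029434e-03]), 'wrist_force': array([0.66494084, 0.07652095, 0.10026167]), 'wrist_torque': array([0.01144845, 0.00103614, 0.01846284]), 'opening': 0.08568925950531411}
```

View pics/a_side.png

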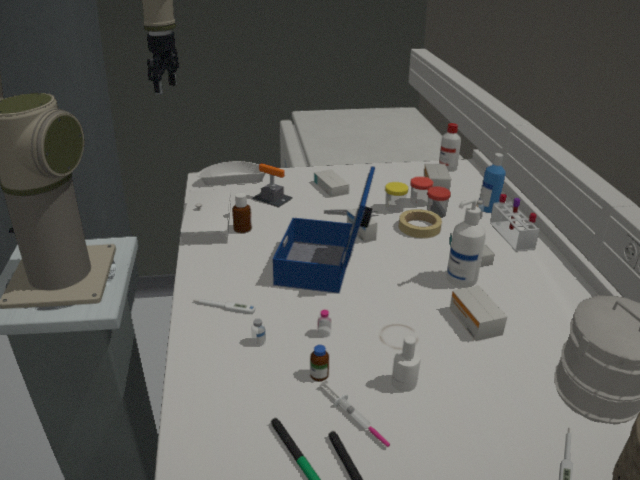

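View pics/a_top.png

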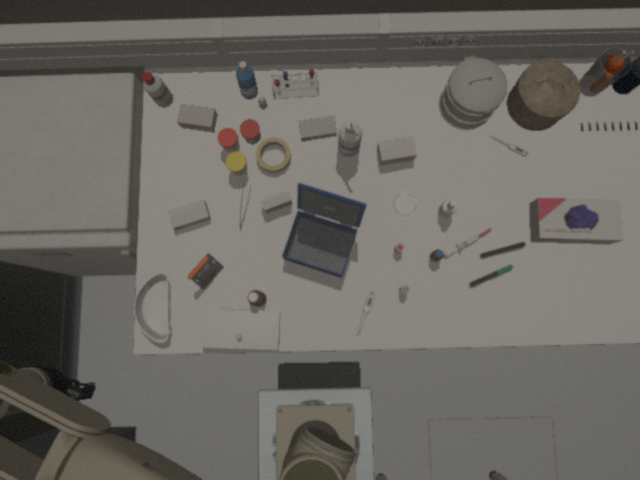

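The overview shows:
- **Blue box:** around (320,240) in the top view, lid leaning away to +x.
- **Pink vial:** at top (399,248) and side (324,322).
- **Key stand:** at top (205,270) and side (271,185).

Next I'll set up ray helpers and look at zoomed crops.

```bash
cat >> look.py <<'E'
import numpy as np
from scipy.spatial.transform import Rotation as R
def K(im):
    f=240/np.tan(np.radians(im['vertical_fov'])/2); return np.array([[f,0,im['cx']],[0,f,im['cy']],[0,0,1.]])
def ray(im,uv):
    p=cv2.undistortPoints(np.array(uv,float).reshape(-1,1,2),K(im),im['D']).reshape(-1,2)
    d=np.c_[p[:,0],-p[:,1],-np.ones(len(p))]
    d=R.from_rotvec(im['orientation']).apply(d); return im['origin'],d/np.linalg.norm(d,axis=1)[:,None]
def plane(im,uv,z):
    o,d=ray(im,uv); return o+d*((z-o[2])/d[:,2])[:,None]
def proj(im,P):
    P=R.from_rotvec(im['orientation']).inv().apply(np.atleast_2d(P)-im['origin'])*[1,-1,-1]
    return cv2.projectPoints(P,np.zeros(3),np.zeros(3),K(im),im['D'])[0].reshape(-1,2)
def tri(a,ua,b,ub):
    oa,da=ray(a,ua);ob,db=ray(b,ub);da,db=da[0],db[0]
    s=np.linalg.lstsq(np.c_[da,-db],ob-oa,rcond=None)[0]
    p,q=oa+s[0]*da,ob+s[1]*db; return (p+q)/2,np.linalg.norm(p-q)
def crop(im,x0,y0,w,h,s,fn):
    c=im['pixels'][y0:y0+h,x0:x0+w,::-1]; cv2.imwrite('pics/'+fn,cv2.resize(c,None,fx=s,fy=s,interpolation=cv2.INTER_CUBIC))
def blob(im,lo,hi,roi,minA=5):
    hsv=cv2.cvtColor(im['pixels'],cv2.COLOR_RGB2HSV); m=cv2.inRange(hsv,np.array(lo),np.array(hi))
    k=np.zeros_like(m);x0,y0,x1,y1=roi;k[y0:y1,x0:x1]=m[y0:y1,x0:x1]
    n,l,st,c=cv2.connectedComponentsWithStats(k)
    return [(c[i].round(2),st[i]) for i in range(1,n) if st[i,4]>=minA],k
E
cat > s1.py <<'E'
from look import *
s=viewer.get_image('side');t=viewer.get_image('top')
import pickle;pickle.dump((s,t),open('ims.pkl','wb'))
crop(t,275,175,100,105,7.5 and 5.7,'b_topbox.png')
crop(s,265,160,120,135,4.4,'b_sidebox.png')
crop(t,180,245,60,50,10,'b_topkey.png')
crop(s,240,155,60,60,10,'b_sidekey.png')
crop(t,385,235,60,65,9,'b_topv.png')
crop(s,235,300,110,90,7,'b_sidev.png')
E
python3 s1.py
```

```text
(no output)
```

View pics/b_topbox.png

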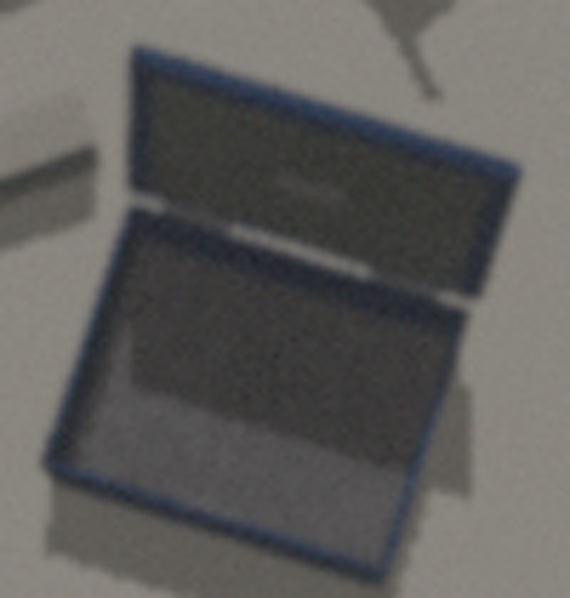

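View pics/b_sidebox.png

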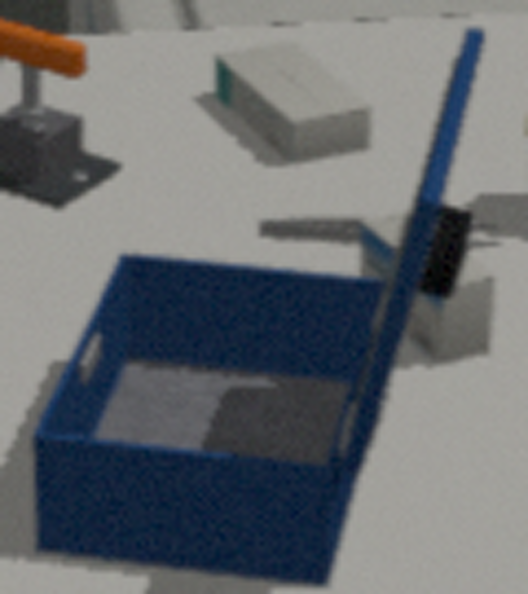

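View pics/b_topkey.png

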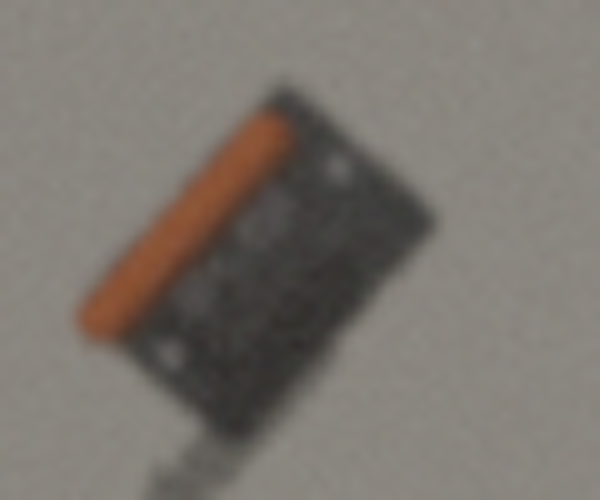

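View pics/b_sidekey.png

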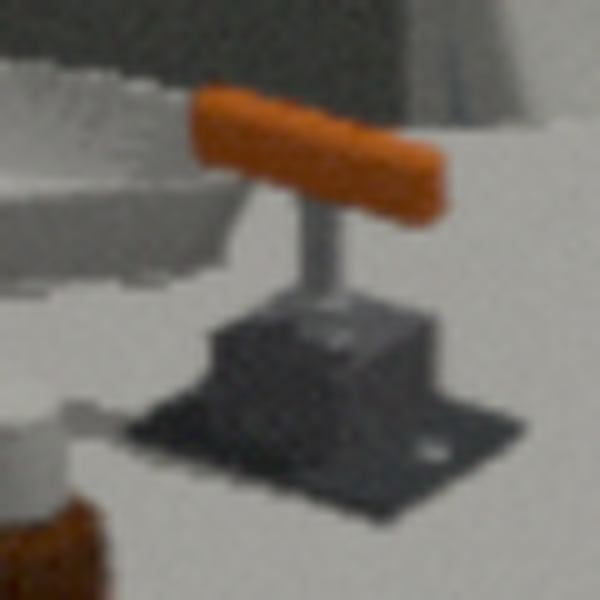

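View pics/b_sidev.png

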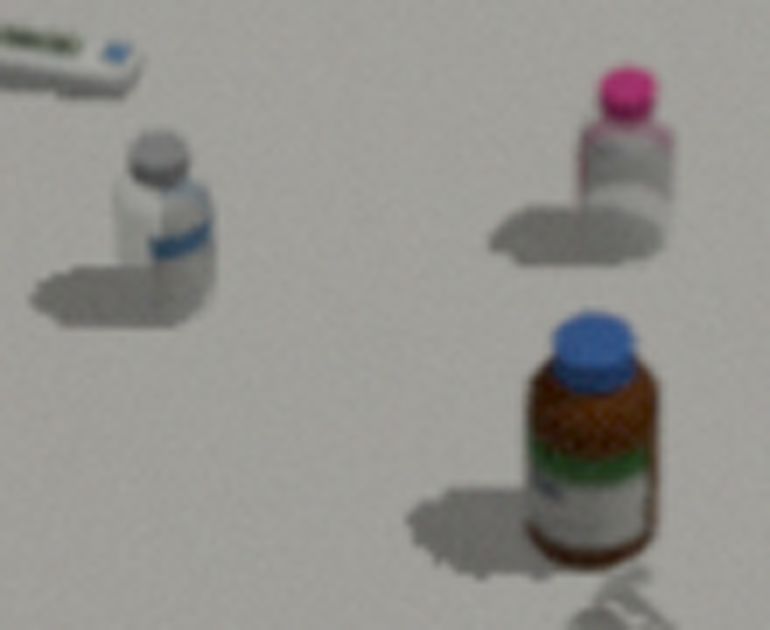

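View pics/b_topv.png

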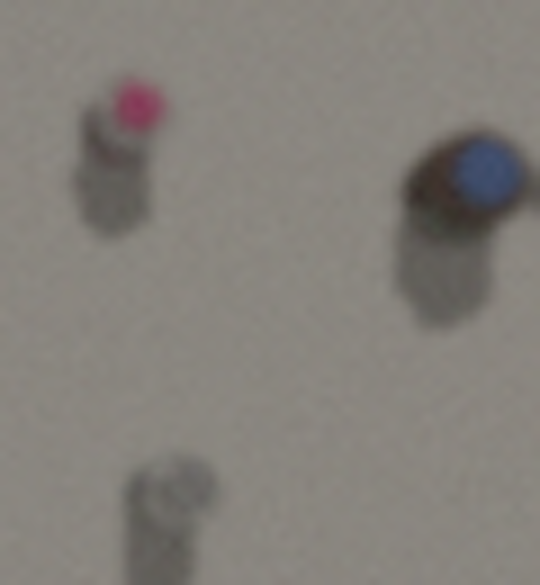

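Crops show the box rim corners at top px (283,257), (342,277), (298,211), (357,229). The key handle lies diagonally, and the pink cap is clear in both views. Now measuring.

```bash
cat > m1.py <<'E'
from look import *
import pickle;s,t=pickle.load(open('ims.pkl','rb'))
np.set_printoptions(precision=4,suppress=True)
c=np.array([[47,467],[383,582],[467,306],[131,205]])/5.7+[275,175]-0.5+0.5/5.7
P=plane(t,c,0.066);print('rim top',P[:,:2].round(4).tolist())
e=[np.linalg.norm(P[i]-P[(i+1)%4]) for i in range(4)];print('edges',e,'ctr',P.mean(0))
for i in(0,2): d=P[i]-P[(i+1)%4];print(np.degrees(np.arctan2(d[1],d[0])))
for i in(1,3): d=P[i]-P[(i+1)%4];print(np.degrees(np.arctan2(d[1],d[0])))
# side corners of rim: front-left(far),(near front),(near back bottom)
c2=np.array([[122,257],[38,437]])/4.4+[265,160]-0.5+0.5/4.4
P2=plane(s,c2,0.066);print('side rim far-front,near-front',P2.round(4).tolist())
c3=np.array([[40,550],[327,583]])/4.4+[265,160]-0.5+0.5/4.4
P3=plane(s,c3,0.0);print('side base near-front, near-back',P3.round(4).tolist())
# pink cap
bt,_=blob(t,(150,80,60),(179,255,255),(380,230,420,270));bs,_=blob(s,(150,110,60),(179,255,255),(310,300,345,345))
print(bt,bs)
p,g=tri(t,bt[0][0],s,bs[0][0]);print('cap',p,g, plane(t,[bt[0][0]],.047),plane(s,[bs[0][0]],.047))
# key handle
bt,mt=blob(t,(3,120,60),(20,255,255),(180,245,240,295));bs,ms=blob(s,(3,150,60),(20,255,255),(250,155,300,190))
print(bt,bs)
p,g=tri(t,bt[0][0],s,bs[0][0]);print('handle',p,g)
for im,m in((t,mt),(s,ms)):
    pts=np.argwhere(m)[:,::-1].astype(float)
    Q=plane(im,pts,0.094 if im is t else .083)[:,:2]; ct=Q.mean(0);w,v=np.linalg.eigh(np.cov((Q-ct).T));a=v[:,1]
    pr=(Q-ct)@a;print('ctr',ct,'ang',np.degrees(np.arctan2(a[1],a[0])),'len',np.ptp(pr),'wid',np.ptp((Q-ct)@v[:,0]))
    
E
python3 m1.py
```

```text
rim top [[0.5202, 0.0774], [0.4595, -0.0865], [0.5961, -0.1322], [0.6516, 0.034]]
edges [np.float64(0.17476711918848586), np.float64(0.14402957542595263), np.float64(0.17529740040730268), np.float64(0.13837490355871251)] ctr [ 0.5568 -0.0268  0.066 ]
69.66709156237047
-108.4784215358774
161.4872843101232
-18.256645534049017
side rim far-front,near-front [[0.5236, 0.0741, 0.066], [0.4667, -0.0914, 0.066]]
side base near-front, near-back [[0.466, -0.0874, 0.0], [0.5957, -0.1313, 0.0]]
[(array([400. , 246.5]), array([398, 245,   5,   4,  16], dtype=int32))] [(array([324.05, 313.07]), array([321, 310,   7,   7,  44], dtype=int32))]
cap [ 0.5441 -0.2556  0.0481] 0.0008831909479166925 [[ 0.5439 -0.2557  0.047 ]] [[ 0.5448 -0.2541  0.047 ]]
[(array([198.11, 267.41]), array([188, 257,  21,  22, 120], dtype=int32))] [(array([271.09, 169.7 ]), array([259, 163,  25,  14, 195], dtype=int32))]
handle [0.4933 0.311  0.0835] 0.0010914842735466252
ctr [0.4915 0.3083] ang 138.20531512391707 len 0.07462442187452728 wid 0.012357416157522148
ctr [0.4938 0.3127] ang 125.04228452388456 len 0.1026388729492097 wid 0.04407807205767357
```

Every measured point checks out against the given sizes:
- **Vial:** axis at (0.544, -0.2555). The cap height triangulates to 48 mm, as expected.
- **Key handle:** centre at (0.493, 0.311, 0.0835), against 83 mm expected.
- **Box:** centre about (0.557, -0.027), yaw about -19°.

The jaws are already nearly along the box's y, so I'm moving above the vial.

>>> move_arm(
  commands=[
    [[331,-816,0],[0,0,0],0.3],
    [[331,-816,0],[0,0,0],0.3],
    [[331,-816,0],[0,0,0],0.3],
    [[331,-816,0],[0,0,0],0.3],
    [[331,-816,0],[0,0,0],0.3],
    [[331,-816,0],[0,0,0],0.3],
    [[331,-816,0],[0,0,0],0.3],
    [[331,-816,0],[0,0,0],0.3],
  ],
  force=30,
)

```text
time_s: 1.0
tool_pos: [0.3634, 0.1884, 0.2311]
eef_rot: [2.585, 1.784, -0.0]
wrist_force: [1.5, 0.3, 0.3]
opening: 0.0555
```

>>> move_arm(
  commands=[
    [[181,-444,0],[0,0,0],0.3],
    [[181,-444,0],[0,0,0],0.3],
    [[181,-444,0],[0,0,0],0.3],
    [[181,-444,0],[0,0,0],0.3],
    [[181,-444,0],[0,0,0],0.3],
    [[181,-444,0],[0,0,0],0.3],
    [[181,-444,0],[0,0,0],0.3],
    [[181,-444,0],[0,0,0],0.3],
  ],
)

```text
time_s: 1.8
tool_pos: [0.5141, -0.1825, 0.2309]
eef_rot: [2.585, 1.784, -0.0]
wrist_force: [0.9, 0.8, 1.2]
opening: 0.0553
```

```bash
cat > m2.py <<'E'
from look import *
import pickle;s,t=pickle.load(open('ims.pkl','rb'))
np.set_printoptions(precision=4,suppress=True)
# handle end points: two-view. side ends (crop px /10 +offset), top ends
def full(p,s_,o): return np.array(p)/s_+o-0.5+0.5/s_
# top-view: axis endpoints of top face ; side view: top face end? use mask-centre of ends
bt,mt=blob(t,(3,120,60),(20,255,255),(180,245,240,295));bs,ms=blob(s,(3,150,60),(20,255,255),(250,155,300,190))
for m,n in((mt,'t'),(ms,'s')):
    r=cv2.minAreaRect(np.argwhere(m)[:,::-1].astype(np.float32));print(n,r)
# side: centroid of end slices -> cast vs. top line: angle via end-slices (15%) in each view
def ends(m):
    p=np.argwhere(m)[:,::-1].astype(float);c=p.mean(0);a=np.linalg.eigh(np.cov((p-c).T))[1][:,1];d=(p-c)@a
    a*=np.sign(a[0]);d=(p-c)@a
    lo=p[d<d.min()+.3*np.ptp(d)].mean(0);hi=p[d>d.max()-.3*np.ptp(d)].mean(0);return lo,hi
te,se=ends(mt),ends(ms);print(te,se)
A,ga=tri(t,te[0],s,se[0]);B,gb=tri(t,te[1],s,se[1]);print(A,ga,B,gb,(A+B)/2,np.degrees(np.arctan2(*(B-A)[[1,0]])),np.linalg.norm(B-A))
# foot corners in top (z~0.00x)
c=full([[285,85],[435,220],[237,437]],10,[180,245]);P=plane(t,c,0.004);print('foot',P[:,:2].tolist())
d=P[0]-P[1];print(np.linalg.norm(d),np.degrees(np.arctan2(d[1],d[0])));d=P[2]-P[1];print(np.linalg.norm(d),np.degrees(np.arctan2(d[1],d[0])),'ctr',(P[0]+P[2])/2)
c=full([[525,430],[385,522],[125,432]],10,[240,155]);P=plane(s,c,0.004);print('foot side',P[:,:2].tolist())
d=P[0]-P[1];print(np.linalg.norm(d),np.degrees(np.arctan2(d[1],d[0])));d=P[2]-P[1];print(np.linalg.norm(d),np.degrees(np.arctan2(d[1],d[0])),'ctr',(P[0]+P[2])/2)
print('brown', tri(t,full([260,300],1,[0,0]),s,[241,200]))
E
python3 m2.py
```

```text
t ((198.0801239013672, 267.5221252441406), (4.385435581207275, 27.576213836669922), 41.987213134765625)
s ((271.0566101074219, 169.8018798828125), (25.823781967163086, 8.10427188873291), 15.945395469665527)
(array([191.6471, 274.5882]), array([204.4444, 260.2222])) (array([262.625 , 166.9643]), array([279.6   , 172.4909]))
[0.4729 0.3281 0.0853] 0.00017040923813665205 [0.5137 0.2942 0.0817] 0.00193443369668231 [0.4933 0.3111 0.0835] -39.76497145862438 0.05313493242615815
foot [[0.5446942067504956, 0.3028865665063266], [0.5036236537638304, 0.25822683619162273], [0.4413469875709048, 0.3154114716273279]]
0.06067356783981434 47.397340622343776
0.08454859952725177 137.44075166341165 ctr [0.493  0.3091 0.004 ]
foot side [[0.5467808271072637, 0.30030192594313987], [0.5050377852977527, 0.25226992501705015], [0.44054771096347084, 0.31348772972018013]]
0.06363611122998067 49.007161803963434
0.0889190041572203 136.49111504260722 ctr [0.4937 0.3069 0.004 ]
brown (array([0.4046, 0.1395, 0.0863]), np.float64(0.011525821210614436))
```

>>> move_arm(
  commands=[
    [[15,-40,0],[0,0,0],0.3],
    [[30,-73,-10],[0,0,0],0.3],
    [[30,-73,-50],[0,0,0],0.3],
    [[30,-73,-95],[0,0,0],0.3],
    [[30,-73,-130],[0,0,0],0.3],
    [[30,-73,-150],[0,0,0],0.3],
    [[30,-73,-160],[0,0,0],0.3],
    [[30,-73,-160],[0,0,0],0.3],
  ],
)

```text
time_s: 2.6
tool_pos: [0.5431, -0.2549, 0.0693]
eef_rot: [-2.584, -1.783, 0.002]
wrist_force: [-0.1, -0.2, -0.3]
opening: 0.0557
```

```bash
python3 - <<'E'
from look import *
s=snap('side','c');t=snap('top','c');crop(s,235,250,160,120,5,'c_s.png');crop(t,360,210,100,90,6,'c_t.png')
E
```

```text
(no output)
```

View pics/c_s.png

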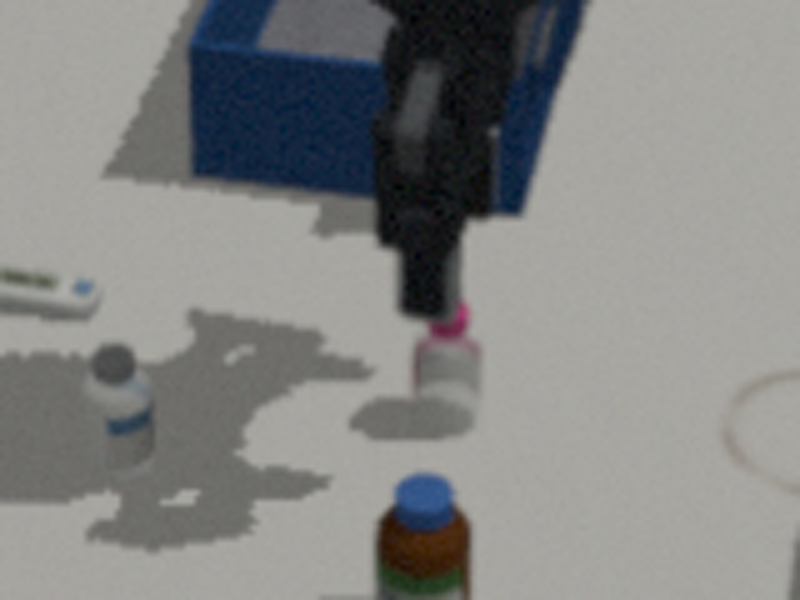

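View pics/c_t.png

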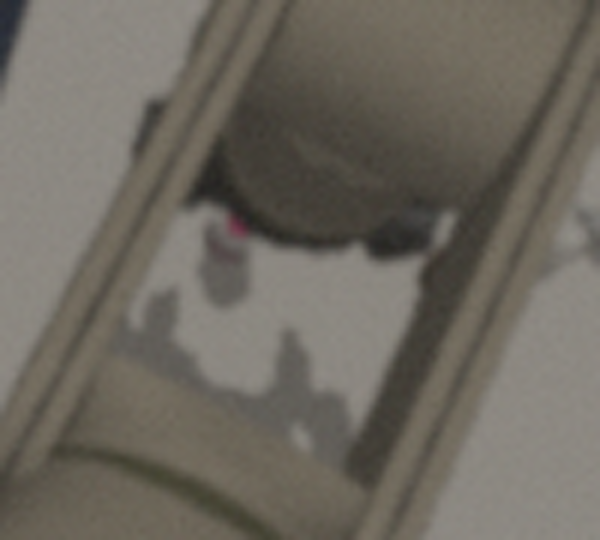

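The near finger stands just in front of the vial (side px about (320,312)) with the cap behind it at (325,313), as the geometry predicts. The neighbours are clear. Descending and gripping.

>>> move_arm(
  commands=[
    [[1,-1,-25],[0,0,0],0.3],
    [[1,-1,-45],[0,0,0],0.3],
    [[1,-1,-57],[0,0,0],0.3],
    [[1,-1,-59],[0,0,0],0.3],
    [[1,-1,-59],[0,0,0],-0.6],
    [[1,-1,-59],[0,0,0],-0.6],
    [[1,-1,-59],[0,0,0],-0.6],
    [[1,-1,-59],[0,0,0],-0.6],
  ],
  force=30,
)

```text
time_s: 3.5
tool_pos: [0.547, -0.2575, 0.0149]
eef_rot: [2.582, 1.782, 0.003]
wrist_force: [-0.1, 1.3, 5.6]
opening: 0.0239
```

>>> move_arm(
  commands=[
    [[0,0,20],[0,0,0],-0.6],
    [[0,0,60],[0,0,0],-0.6],
    [[0,0,105],[0,0,0],-0.6],
    [[0,0,145],[0,0,0],-0.6],
    [[0,0,155],[0,0,0],-0.6],
    [[0,0,155],[0,0,0],-0.6],
  ],
)

```text
time_s: 4.1
tool_pos: [0.5485, -0.2584, 0.1731]
eef_rot: [2.578, 1.779, 0.006]
wrist_force: [0.6, -0.0, -0.3]
opening: 0.024
```

```bash
python3 - <<'E'
from look import *
print(bot.get_state())
s=snap('side','d');t=snap('top','d');crop(s,235,200,160,120,5,'d_s.png')
E
```

```text
{'time_s': 4.1, 'q': array([-5.24529865e-01,  1.70147282e-01,  1.55137444e+00, -4.84074235e-04,
        1.40952729e+00, -1.73262770e+00]), 'qd': array([-9.59340059e-04,  4.49025527e-02,  6.15536610e-02,  1.53557290e-03,
       -2.28051356e-02, -1.74539228e-05]), 'effort': array([ 4.17393772e-02, -5.96954441e+01, -5.04595149e+01, -3.76936194e-03,
        4.31121569e-01, -2.05314336e-04]), 'tool_pos': array([ 0.54854341, -0.25843192,  0.17309288]), 'eef_rot': array([2.57758102, 1.77892489, 0.00638887]), 'wrist_force': array([ 0.5807938 , -0.01550894, -0.25951429]), 'wrist_torque': array([0.02324185, 0.02427543, 0.02847573]), 'opening': 0.024008086811484274}
```

View pics/d_s.png

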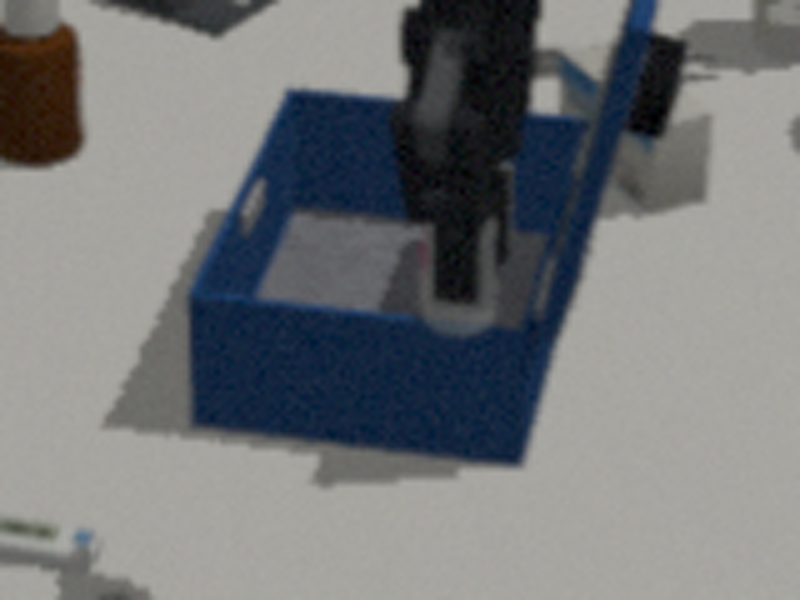

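The vial is held between the fingers and clear of the floor (opening 24 mm, side px about (326,255)). Carrying it over the box.

>>> move_arm(
  commands=[
    [[-3,50,0],[0.008,0.0055,0],-0.6],
    [[-5,100,0],[0.008,0.0055,0],-0.6],
    [[-5,150,0],[0.008,0.0055,0],-0.6],
    [[-5,195,0],[0.008,0.0055,0],-0.6],
    [[-5,225,0],[0.008,0.0055,0],-0.6],
    [[-5,236,-10],[0.008,0.0055,0],-0.6],
    [[-5,236,-40],[0.008,0.0055,0],-0.6],
    [[-5,236,-60],[0.008,0.0055,0],-0.6],
  ],
)

```text
time_s: 5.0
tool_pos: [0.5394, -0.0209, 0.1046]
eef_rot: [-2.577, -1.781, 0.004]
wrist_force: [0.4, -1.6, -0.9]
opening: 0.0235
```

```bash
python3 - <<'E'
from look import *
s=snap('side','e');crop(s,235,160,160,120,5,'e_s.png')
E
```

```text
(no output)
```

View pics/e_s.png

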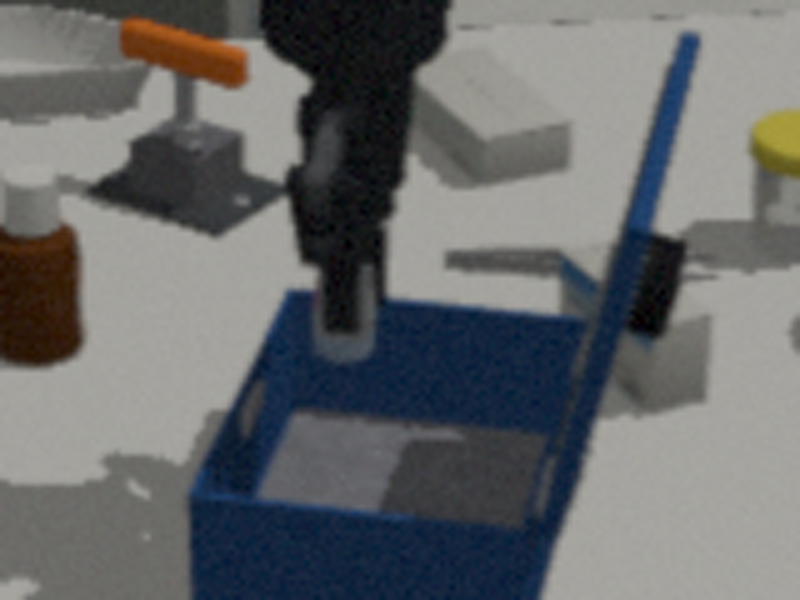

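>>> move_arm(
  commands=[
    [[3,0,-30],[0,0,0],-0.6],
    [[4,0,-60],[0,0,0],-0.6],
    [[4,0,-74],[0,0,0],-0.6],
    [[4,0,-80],[0,0,0],-0.6],
    [[4,0,-83],[0,0,0],-0.6],
    [[4,0,-84],[0,0,0],-0.6],
    [[4,0,-84],[0,0,0],-0.6],
  ],
)

```text
time_s: 5.75
tool_pos: [0.5418, -0.0214, 0.0187]
eef_rot: [-2.576, -1.778, 0.009]
wrist_force: [-2.9, -0.8, 6.7]
opening: 0.0238
```

Contact with the floor: 6.7 N up, and z is where expected. Releasing.

>>> move_arm(
  commands=[
    [[0,0,0],[0,0,0],-0.2],
    [[0,0,0],[0,0,0],0.1],
    [[0,0,0],[0,0,0],0.1],
    [[0,0,30],[0.009,0.006,0],0.1],
    [[0,0,75],[0.009,0.006,0],0.1],
    [[0,0,120],[0.009,0.006,0],0.1],
    [[0,0,165],[0.009,0.006,0],0.1],
    [[0,0,200],[0.009,0.006,0],-1],
  ],
)

```text
time_s: 6.55
tool_pos: [0.5424, -0.0216, 0.2221]
eef_rot: [-2.569, -1.773, 0.005]
wrist_force: [1.0, 0.1, -0.6]
opening: 0.0337
```

```bash
python3 - <<'E'
from look import *
s=snap('side','f');t=snap('top','f');crop(s,235,160,160,120,5,'f_s.png')
E
```

```text
(no output)
```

View pics/f_s.png

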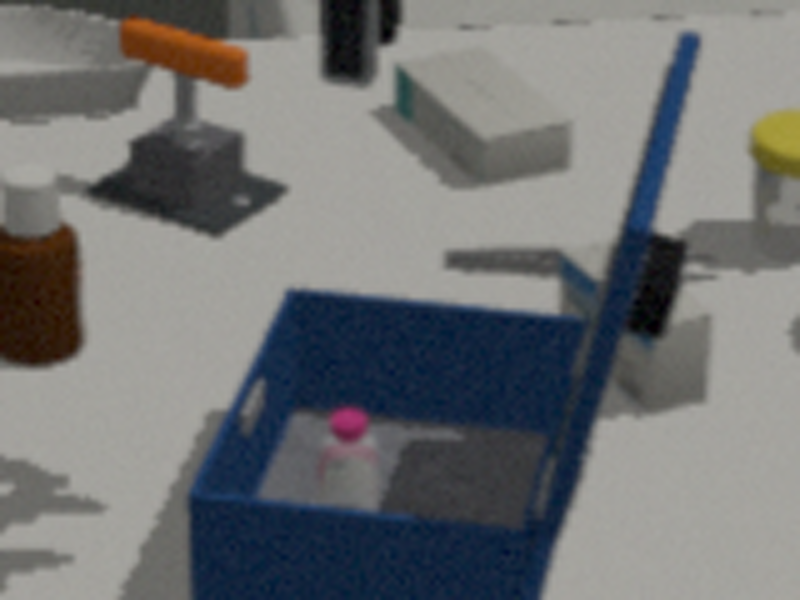

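View pics/f_top.png

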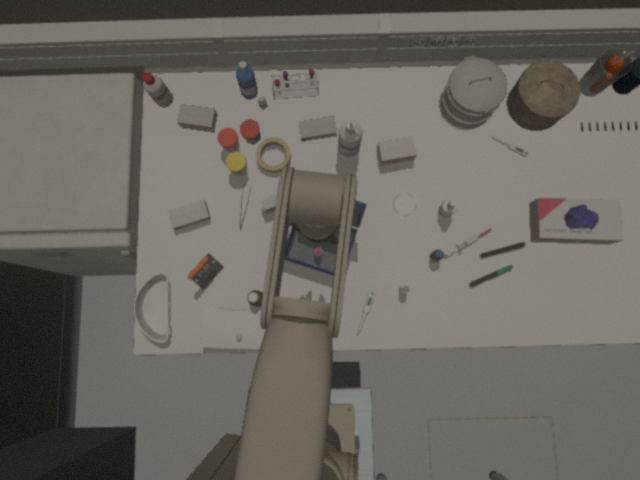

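The vial stands upright on the box floor (cap at side px (305,245), top (318,254)). Now measuring the lid's edge and the bottle behind it.

```bash
cat > m3.py <<'E'
from look import *
import pickle;s,t=pickle.load(open('ims.pkl','rb'))
np.set_printoptions(precision=4,suppress=True)
f=lambda p,k,o: np.array(p)/k+o-.5+.5/k
# lid near top corner: top view crop (520,165); side view b_sidebox (475,30)
p,g=tri(t,f([520,165],5.7,[275,175]),s,f([474,30],4.4,[265,160]));print('lid near corner',p,g)
pl=plane(t,f([[135,46],[520,165]],5.7,[275,175]),p[2]);print(pl, np.linalg.norm(pl[0]-pl[1]),np.degrees(np.arctan2(*(pl[0]-pl[1])[[1,0]])))
c=np.array([.558,-.027]);a=np.radians(-19)
Rm=np.array([[np.cos(a),-np.sin(a)],[np.sin(a),np.cos(a)]])
for q in pl: print('box frame',Rm.T@(q[:2]-c))
for th in(1.65,1.75,1.85,1.95): print(th,73-146*np.cos(th)+10*np.sin(th),66+146*np.sin(th)+10*np.cos(th))
# pump bottle: top of pump, side (475,212), top (350,127)
print('pump',tri(t,[350,128],s,[473,212]), 'body',plane(t,[[349,150]],.1))
b,_=blob(s,(150,100,60),(179,255,255),(290,230,320,260));print(b)
E
python3 m3.py
```

```text
lid near corner [ 0.6302 -0.1449  0.278 ] 0.031530396976426185
[[ 0.6704  0.0201  0.278 ]
 [ 0.6141 -0.1424  0.278 ]] 0.17190526081642554 70.88933022267737
box frame [0.0909 0.0811]
box frame [ 0.0906 -0.0908]
1.65 94.52030005032233 210.75108526620483
1.75 108.86378359356522 207.87948768709987
1.85 122.84892806613188 203.59027716614867
1.95 136.33599852732658 197.92631007705205
pump (array([ 0.8619, -0.1187,  0.1592]), np.float64(0.008670708826616974)) body [[ 0.8162 -0.1163  0.1   ]]
[]
```

```bash
cat > m4.py <<'E'
from look import *
import pickle;s,t=pickle.load(open('ims.pkl','rb'))
np.set_printoptions(precision=1,suppress=True)
c=np.array([.558,-.027,0]);a=np.radians(-19);Rz=R.from_euler('z',a)
for th in(1.65,1.75,1.85,1.95):
  L=[]
  for y in(-.093,.093):
    for h in(0,.01): L.append([.073-.146*np.cos(th)+h*np.sin(th),y,.066+.146*np.sin(th)+h*np.cos(th)])
  W=c+Rz.apply(L);print(th,'side',(proj(s,W)+.5-[265,160])*4.4//1,'top',(proj(t,W)+.5-[275,175])*5.7//1)
E
python3 m4.py
```

```text
1.65 side [[374. 185.]
 [398. 189.]
 [426.  13.]
 [447.  17.]] top [[509. 216.]
 [515. 195.]
 [114.  94.]
 [121.  74.]]
1.75 side [[409. 193.]
 [432. 199.]
 [456.  19.]
 [476.  25.]] top [[518. 187.]
 [524. 167.]
 [124.  65.]
 [131.  47.]]
1.85 side [[442. 203.]
 [465. 211.]
 [485.  28.]
 [504.  35.]] top [[527. 159.]
 [532. 141.]
 [134.  39.]
 [141.  21.]]
1.95 side [[475. 216.]
 [496. 226.]
 [513.  40.]
 [532.  48.]] top [[535. 133.]
 [540. 117.]
 [144.  14.]
 [151.  -2.]]
```

The lid angle is about 1.76 rad, with its upper edge at box x ≈ +110 mm, z ≈ 207 mm, so I'm going over and behind it with shut fingers.

>>> move_arm(
  commands=[
    [[0,0,20],[-0.017,-0.0115,0],-1],
    [[40,-13,25],[-0.017,-0.0115,0],-1],
    [[80,-27,25],[-0.017,-0.0115,0],-1],
    [[120,-41,25],[-0.017,-0.0115,0],-1],
    [[145,-49,22],[-0.017,-0.0115,0],-1],
    [[155,-53,15],[-0.017,-0.0115,0],-1],
    [[156,-53,0],[-0.017,-0.0115,0],-1],
    [[156,-53,0],[-0.017,-0.0115,0],-1],
  ],
)

```text
time_s: 7.45
tool_pos: [0.6994, -0.0744, 0.2219]
eef_rot: [2.584, 1.784, -0.003]
wrist_force: [-0.3, 0.4, -1.0]
opening: 0.0001
```

```bash
python3 - <<'E'
from look import *
s=snap('side','g');t=snap('top','g');crop(s,265,110,160,120,5,'g_s.png')
E
```

```text
(no output)
```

View pics/g_s.png

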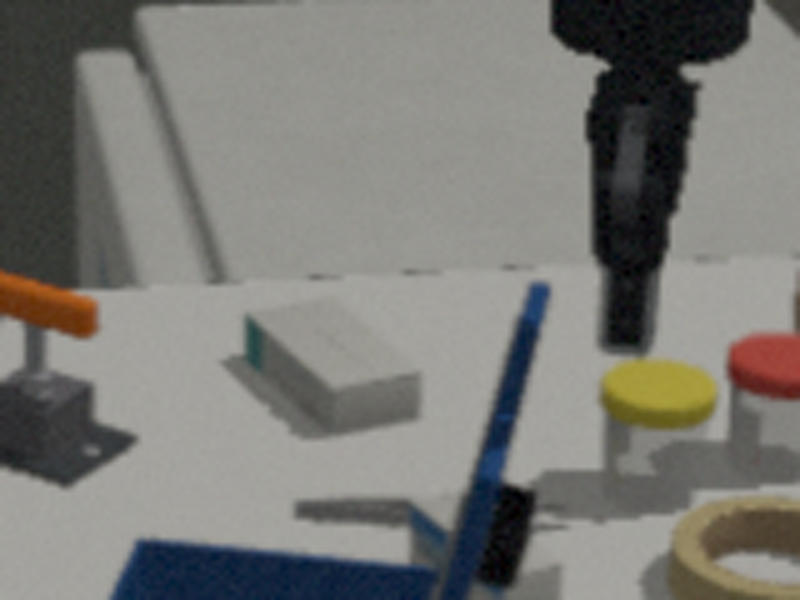

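The shut fingers stand about 20 mm behind the lid edge (px about (390,175) against the edge at (373,168)). Lowering and pushing the lid forward.

>>> move_arm(
  commands=[
    [[0,0,-25],[0,0,0],-1],
    [[0,0,-37],[0,0,0],-1],
    [[-19,7,-37],[0,0,0],-1],
    [[-36,12,-36],[0,0,0],-1],
    [[-52,18,-34],[0,0,0],-1],
    [[-68,24,-32],[0,0,0],-1],
    [[-84,29,-29],[0,0,0],-1],
    [[-84,29,-29],[0,0,0],-1],
  ],
)

```text
time_s: 8.35
tool_pos: [0.6148, -0.0446, 0.197]
eef_rot: [2.581, 1.784, 0.002]
wrist_force: [-0.1, -0.7, 0.0]
opening: 0.0001
```

```bash
python3 - <<'E'
from look import *
s=snap('side','h');crop(s,265,110,160,120,5,'h_s.png')
E
```

View pics/h_s.png

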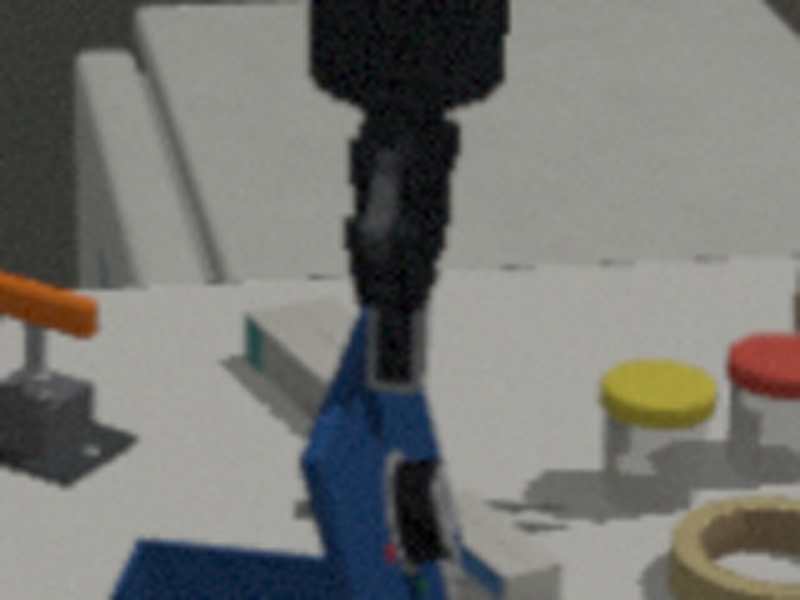

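The lid follows and is now past upright, leaning about 70° over the box. The fingers bear on its outer face near the edge, clear of the knob. Continuing the arc.

>>> move_arm(
  commands=[
    [[-15,5,-6],[0,0,0],-1],
    [[-30,10,-13],[0,0,0],-1],
    [[-44,15,-22],[0,0,0],-1],
    [[-58,20,-32],[0,0,0],-1],
    [[-69,24,-44],[0,0,0],-1],
    [[-79,27,-57],[0,0,0],-1],
    [[-87,30,-70],[0,0,0],-1],
    [[-87,30,-70],[0,0,0],-1],
  ],
)

```text
time_s: 9.2
tool_pos: [0.5271, -0.0147, 0.1249]
eef_rot: [2.583, 1.785, -0.002]
wrist_force: [-0.4, -0.9, 0.1]
opening: -0.0001
```

```bash
python3 - <<'E'
from look import *
s=snap('side','i');crop(s,235,130,160,120,5,'i_s.png')
E
```

```text
(no output)
```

View pics/i_s.png

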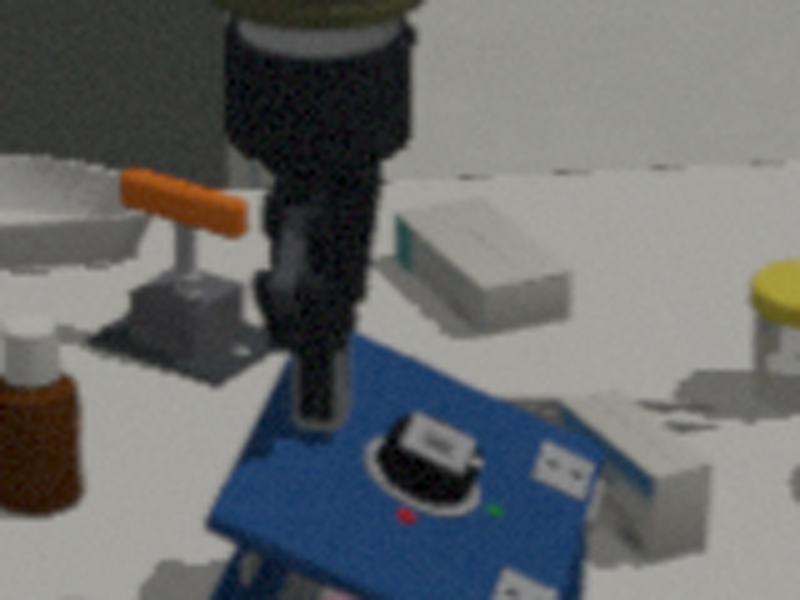

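The lid is at about 25° and the knob is clear of the finger. Pressing it down shut.

>>> move_arm(
  commands=[
    [[-6,2,-12],[0,0,0],-1],
    [[-10,3,-25],[0,0,0],-1],
    [[-12,4,-36],[0,0,0],-1],
    [[-12,4,-44],[0,0,0],-1],
    [[-12,4,-49],[0,0,0],-1],
    [[-12,4,-51],[0,0,0],-1],
    [[-12,4,-52],[0,0,0],-1],
  ],
)

```text
time_s: 9.95
tool_pos: [0.5154, -0.0108, 0.0758]
eef_rot: [2.583, 1.785, -0.003]
wrist_force: [-18.6, 2.4, 31.7]
opening: 0.0001
```

Shut: 32 N up at z = 75.8 mm, where the lid's face should be at 76. Lifting and looking at the knob.

>>> move_arm(
  commands=[
    [[0,0,20],[0,0,0],-1],
    [[0,0,65],[0,0,-0.05],-1],
    [[0,25,100],[0,0,-0.12],-0.3],
    [[-5,70,115],[0,0,-0.2],0],
    [[-10,120,115],[0,0,-0.28],0.2],
    [[-15,170,115],[0,0,-0.34],0.2],
    [[-18,220,115],[0,0,-0.37],0.2],
    [[-20,270,115],[0,0,-0.37],0.2],
  ],
)

```text
time_s: 10.75
tool_pos: [0.4952, 0.2605, 0.1909]
eef_rot: [2.868, 1.278, -0.003]
wrist_force: [0.7, 0.2, 0.5]
opening: 0.0514
```

```bash
python3 - <<'E'
from look import *
s=snap('side','j');t=snap('top','j');crop(s,265,190,120,100,6.5,'j_s.png');crop(t,275,195,100,90,6.5,'j_t.png');crop(s,225,110,100,100,6,'j_k.png')
import pickle;pickle.dump((s,t),open('ims2.pkl','wb'))
E
```

```text
(no output)
```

View pics/j_s.png

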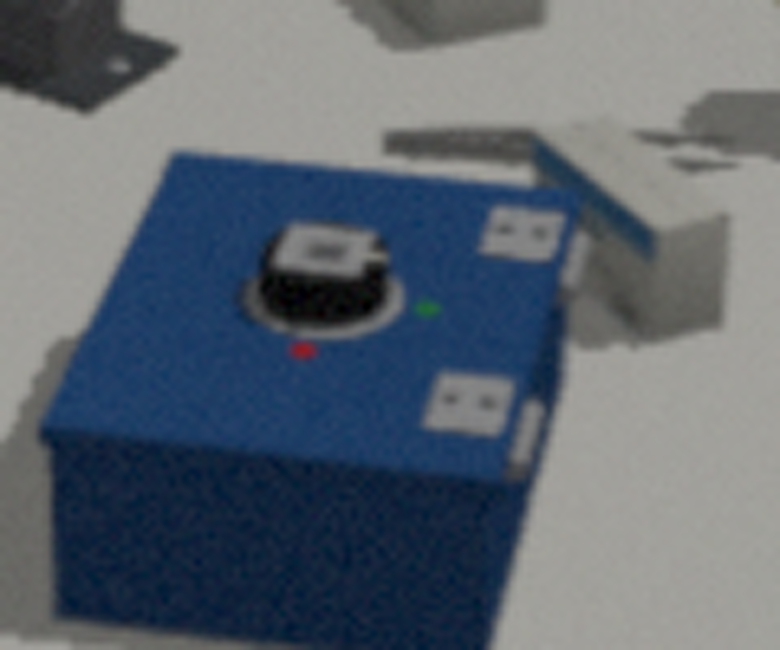

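View pics/j_t.png

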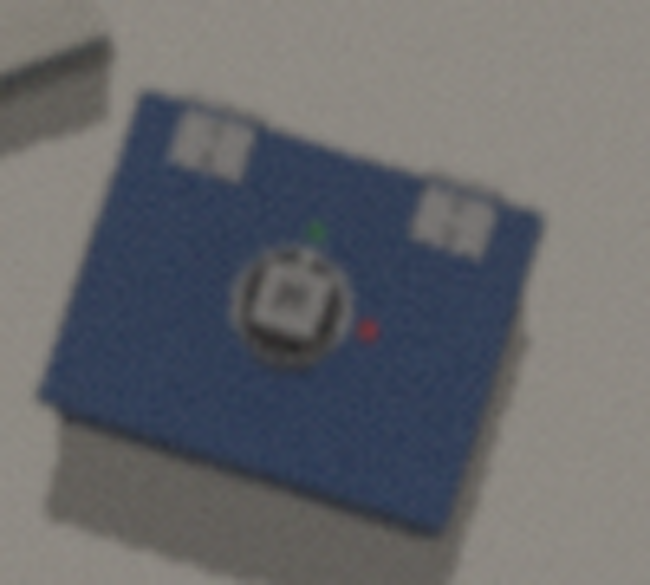

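View pics/j_k.png

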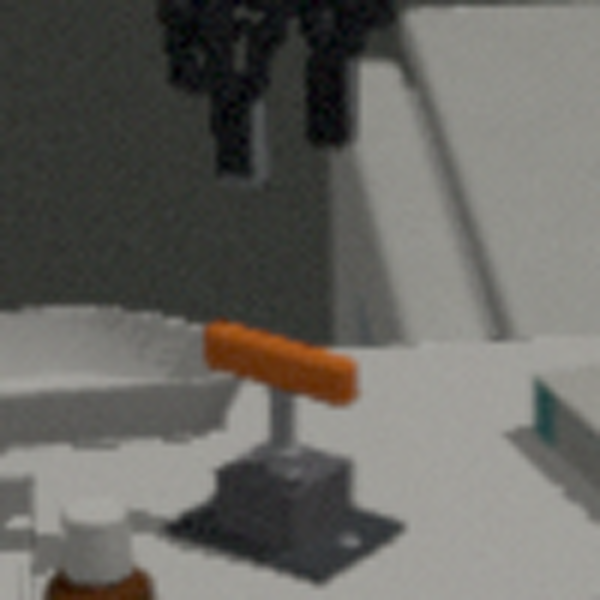

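The lid is flat. In the top crop the white mark is at (307,258) and the knob's square plate is centred at (290,302), with the green dot at (317,232) and the red at (369,331). Measuring knob centre and angle.

```bash
cat > m5.py <<'E'
from look import *
import pickle;s,t=pickle.load(open('ims2.pkl','rb'))
np.set_printoptions(precision=4,suppress=True)
ft=lambda p: np.atleast_2d(p)/6.5+[275,195]-.5+.5/6.5
fs=lambda p: np.atleast_2d(p)/6.5+[265,190]-.5+.5/6.5
ang=lambda d: np.degrees(np.arctan2(d[1],d[0]))
P=plane(t,ft([[143,92],[545,213],[432,535],[42,400]]),.076);print('lid top',P.mean(0),[np.linalg.norm(P[i]-P[i-1]) for i in range(4)],ang(P[1]-P[0]),ang(P[2]-P[3]),ang(P[0]-P[3]),ang(P[1]-P[2]))
P=plane(s,fs([[172,153],[583,192],[525,480],[45,432]]),.076);print('lid side',P.mean(0),[np.linalg.norm(P[i]-P[i-1]) for i in range(4)],ang(P[1]-P[0]),ang(P[2]-P[3]),ang(P[0]-P[3]),ang(P[1]-P[2]))
print('recess tri',tri(t,ft([291,298])[0],s,fs([328,250])[0]))
for im,f,c,m,g,r in((t,ft,[291,299],[307,258],[317,232],[369,331]),(s,fs,[326,250],[378,258],[428,309],[303,351])):
    C=plane(im,f(c),.095)[0];M=plane(im,f(m),.095)[0];G=plane(im,f(g),.076)[0];Rd=plane(im,f(r),.076)[0]
    print('c',C,'mark',ang(M-C),np.linalg.norm(M-C),'green',ang(G-C),np.linalg.norm(G-C),'red',ang(Rd-C),np.linalg.norm(Rd-C))
Q=plane(s,fs([[295,225],[372,228],[355,275],[277,268]]),.095);print('plate side',Q.mean(0),[ang(Q[(i+1)%4]-Q[i])%90 for i in range(4)],[np.linalg.norm(Q[i]-Q[i-1]) for i in range(4)])
# bright plate mask in each view
for im,roi in((t,(308,232,332,252)),(s,(303,222,330,236))):
    g=cv2.cvtColor(im['pixels'],cv2.COLOR_RGB2GRAY);x0,y0,x1,y1=roi;sub=g[y0:y1,x0:x1];print(sub.shape);print(sub if im is s else sub)
E
python3 m5.py
```

```text
lid top [ 0.5573 -0.0258  0.076 ] [np.float64(0.1419838805710872), np.float64(0.18268579178703603), np.float64(0.1483498117656845), np.float64(0.17684752337111895)] -108.50919124240042 -110.53038936720876 -18.603311734914385 -20.89731924568418
lid side [ 0.5617 -0.0313  0.076 ] [np.float64(0.18453990542945317), np.float64(0.14444119074475373), np.float64(0.18252203536048914), np.float64(0.14840648786050142)] -18.794288700928124 -17.98692955968923 71.64233669318935 72.88752869518649
recess tri (array([ 0.5599, -0.0265,  0.0937]), np.float64(0.002155765224546965))
c [ 0.5581 -0.0264  0.095 ] mark -22.291594113800127 0.01898225303296168 green -19.820315547487766 0.039412985156728135 red -109.08347297787819 0.03982584257473788
c [ 0.56   -0.0284  0.095 ] mark -24.839137590103945 0.017462021124494846 green -16.626861792885855 0.038581757202943705 red -111.00647370553465 0.03759461740210231
plate side [ 0.5597 -0.0275  0.095 ] [np.float64(77.92300501896679), np.float64(71.1664438327239), np.float64(72.27992481704806), np.float64(70.63888997448444)] [np.float64(0.028736004535382637), np.flo
[... 3015 characters left out ...]
  62  58  51  52  55]
 [ 52  49  23  47  88 119 122 120 123 124 122 117 115 111 115 123 127 114
   74  61  60  68  56  58  53  54  55]
 [ 57  49  26  31  51  70  75  82  90 103 112 110 110 119 119 121 117  95
   41  28  26  39  55  57  57  54  59]
 [ 61  53  30  15  24  18  27  30  33  47  52  53  58  63  72  80  78  60
   26   8  14  53  71  68  56  54  54]
 [ 61  64  22   4  21   2  25  18  18  28  26  27  20  26  27  30  24  24
   12  21  24  62  90  86  61  56  58]
 [ 71  63  11  17  16   8   0   8   1  13   1   7  13  13  14  12  19  19
   18   9  25  59  98 106  70  57  55]
 [ 72  66  32  16  10   7  11  12   1   2  11  20   8  12  16   8  11  18
   20  18  19  71 107 111  74  57  60]]
```

```bash
cat > m6.py <<'E'
from look import *
import sys,pickle
def plate(s,t,verbose=1):
    out=[]
    for im,roi,th in((t,(310,232,327,250),88),(s,(305,222,324,236),85)):
        g=cv2.GaussianBlur(cv2.cvtColor(im['pixels'],cv2.COLOR_RGB2GRAY),(0,0),.5);x0,y0,x1,y1=roi
        k=8;sub=cv2.resize(g[y0:y1,x0:x1],None,fx=k,fy=k,interpolation=cv2.INTER_CUBIC)
        m=(sub>th).astype(np.uint8);m=cv2.morphologyEx(m,cv2.MORPH_OPEN,np.ones((21,21)))
        cs=cv2.findContours(m,cv2.RETR_EXTERNAL,cv2.CHAIN_APPROX_NONE)[0];c=max(cs,key=cv2.contourArea).reshape(-1,2)
        px=(c+.5)/k+[x0,y0]-.5
        W=plane(im,px,.095)
        r=cv2.minAreaRect((W[:,:2]*1e4).astype(np.float32));print(np.array(r[0])/1e4,np.array(r[1])/10,r[2])
        cv2.imwrite('pics/m6_%d.png'%len(out),np.hstack([m*255,sub]));out.append(r)
    return out
if __name__=='__main__':
    plate(*pickle.load(open('ims2.pkl','rb')))
E
python3 m6.py
```

```text
[ 0.55993115 -0.02703992] [28.15830688 30.89723511] 70.65233612060547
[ 0.56049097 -0.02771942] [30.97986755 31.03045654] 70.02699279785156
```

View pics/m6_0.png

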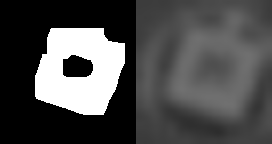

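View pics/m6_1.png

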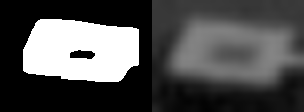

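Two views agree on the knob recess at about (0.5595, -0.027), with the lid yaw about -19° and the white mark near the green dot (knob roughly 3 to 5°). Going over the key handle.

>>> move_arm(
  commands=[
    [[-2,35,0],[0,0,0],0.2],
    [[-2,50,-10],[0,0,0],0.2],
    [[-2,50,-45],[0,0,0],0.2],
    [[-2,50,-75],[0,0,0],0.2],
    [[-2,50,-85],[0,0,0],0.2],
    [[-2,50,-85],[0,0,0],0.2],
  ],
)

```text
time_s: 11.45
tool_pos: [0.491, 0.3129, 0.1032]
eef_rot: [-2.865, -1.287, 0.01]
wrist_force: [-0.4, -0.1, 0.6]
opening: 0.0511
```

```bash
python3 - <<'E'
from look import *
s=snap('side','k');t=snap('top','k');crop(s,225,110,100,100,6,'k_s.png');crop(t,175,240,70,60,8,'k_t.png')
E
```

```text
(no output)
```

View pics/k_s.png

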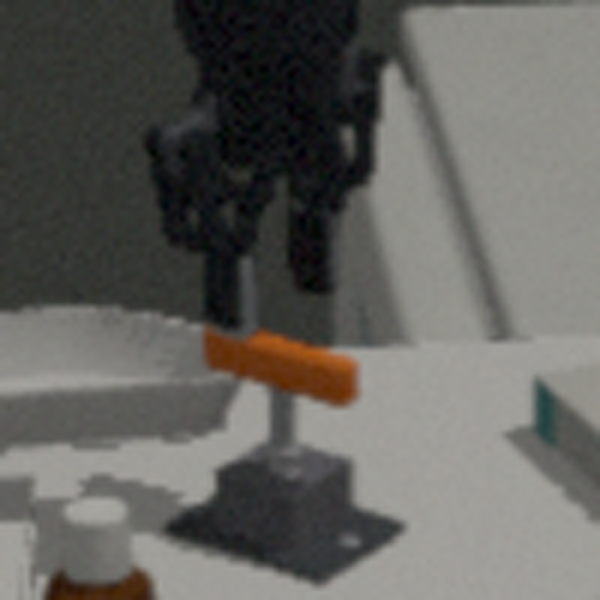

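View pics/k_t.png

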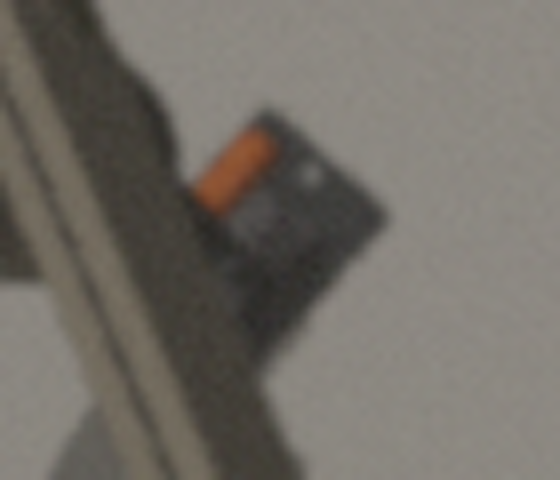

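The near finger is in front of the handle and the far one behind it. Descending and closing on it.

>>> move_arm(
  commands=[
    [[2,-3,-15],[0,0,0],0.2],
    [[2,-3,-30],[0,0,0],0.2],
    [[2,-3,-38],[0,0,0],0.2],
    [[2,-3,-38],[0,0,0],0.2],
    [[2,-3,-38],[0,0,0],-0.9],
    [[2,-3,-38],[0,0,0],-0.9],
    [[2,-3,-38],[0,0,0],-0.9],
    [[2,-3,-38],[0,0,0],-0.9],
  ],
  force=60,
)

```text
time_s: 12.35
tool_pos: [0.4955, 0.3113, 0.0695]
eef_rot: [-2.865, -1.287, -0.001]
wrist_force: [-0.3, -1.1, 2.8]
opening: 0.0127
```

```bash
python3 - <<'E'
from look import *
st=bot.get_state();print(st['tool_pos'],st['eef_rot'],st['wrist_force'],st['wrist_torque'],st['opening'],st['q'])
s=snap('side','l');crop(s,225,110,100,100,6,'l_s.png')
E
```

```text
[0.49546663 0.31132398 0.06946589] [-2.86488683e+00 -1.28730619e+00 -8.56017971e-04] [-0.32007025 -1.13251603  2.80390648] [-0.17125049  0.1165925  -0.01781907] 0.012741260715479548 [ 4.72924079e-01  2.24096001e-01  1.68885563e+00  7.92692586e-04
  1.22805750e+00 -3.71950770e-01]
```

View pics/l_s.png

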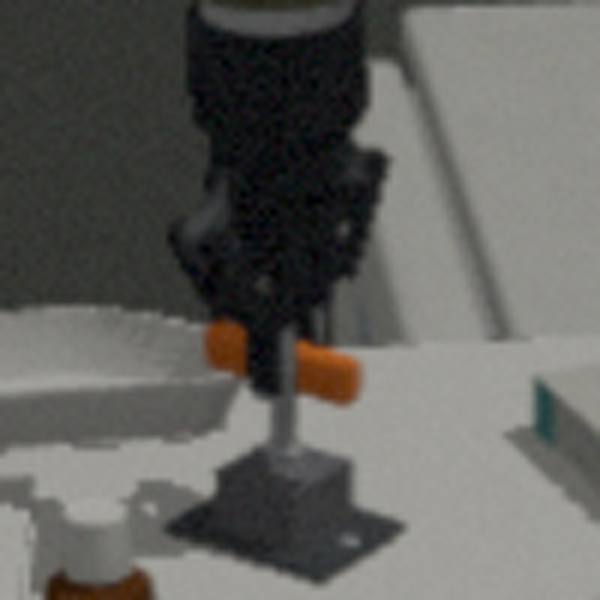

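The key is gripped (opening 12.7 mm). I'm recording this TCP as the home pose: (0.4955, 0.3113, 0.0695), yaw 48.4°. Lifting straight out.

>>> move_arm(
  commands=[
    [[0,0,8],[0,0,0],-0.9],
    [[0,0,20],[0,0,0],-0.9],
    [[0,0,40],[0,0,0],-0.9],
    [[0,0,70],[0,0,0],-0.9],
    [[0,0,105],[0,0,0],-0.9],
    [[0,0,130],[0,0,0],-0.9],
    [[0,0,135],[0,0,0],-0.9],
    [[0,0,135],[0,0,0],-0.9],
  ],
)

```text
time_s: 13.2
tool_pos: [0.4963, 0.3118, 0.2063]
eef_rot: [-2.865, -1.287, -0.006]
wrist_force: [0.1, -0.3, -1.1]
opening: 0.0128
```

```bash
python3 - <<'E'
from look import *
st=bot.get_state();print(st['tool_pos'],st['eef_rot'],st['wrist_force'],st['wrist_torque'],st['opening'])
s=snap('side','m');t=snap('top','m');crop(s,225,80,120,120,5,'m_s.png')
E
```

```text
[0.49626427 0.3117535  0.20630021] [-2.86468663 -1.28727214 -0.00602651] [ 0.13803792 -0.33246054 -1.05334642] [-0.0124741  -0.01187177 -0.01483744] 0.012809576926190695
```

View pics/m_s.png

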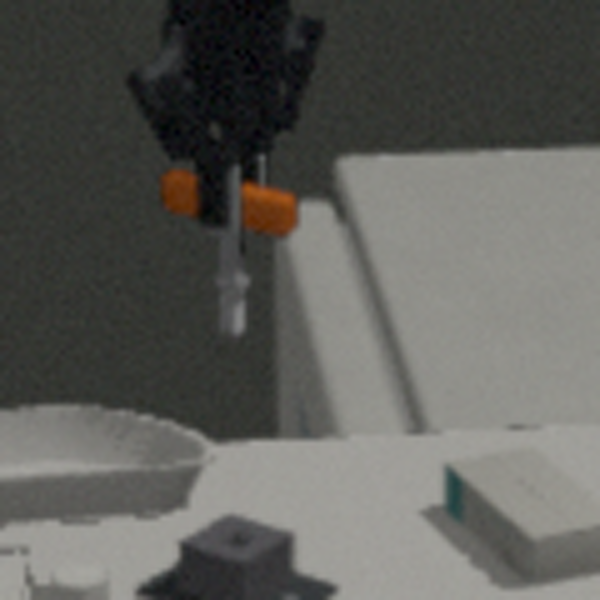

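The key hangs vertical with its tip at side px about (271,147). The stand's hole shows at (273,187). I'm checking the tip offset relative to the TCP and measuring the stand hole.

```bash
cat > m7.py <<'E'
from look import *
np.set_printoptions(precision=4,suppress=True)
s=viewer.get_image('side');t=viewer.get_image('top')
import pickle;pickle.dump((s,t),open('ims3.pkl','wb'))
T=np.array([.4963,.3118,.2063])
f=lambda p: np.atleast_2d(p)/5+[225,80]-.5+.1
print('pred tip px',proj(s,[T-[0,0,.0575]]),'obs',f([233,334]),'pred handle c',proj(s,[T+[0,0,.0135]]))
crop(s,255,100,40,60,10,'n_s.png');crop(t,175,240,70,60,8,'n_t.png');crop(s,245,170,60,50,10,'n_h.png')
# ray of tip in side at z=.1488
print(plane(s,f([233,334]),.1488),'hole side',plane(s,f([240,537]),.034))
E
python3 m7.py
```

```text
pred tip px [[271.2769 146.223 ]] obs [[271.2 146.4]] pred handle c [[270.4835 119.8066]]
[[0.496  0.3106 0.1488]] hole side [[0.4963 0.3097 0.034 ]]
```

View pics/n_s.png

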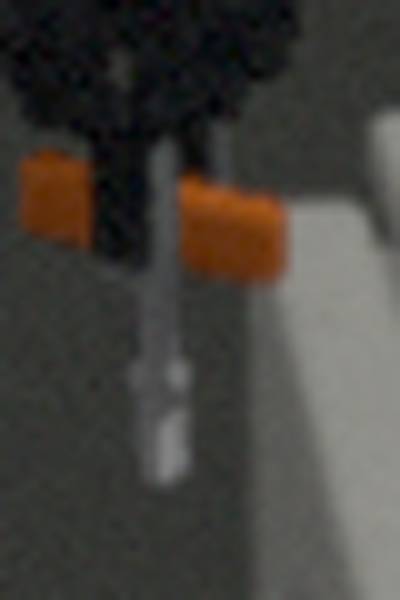

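View pics/n_t.png

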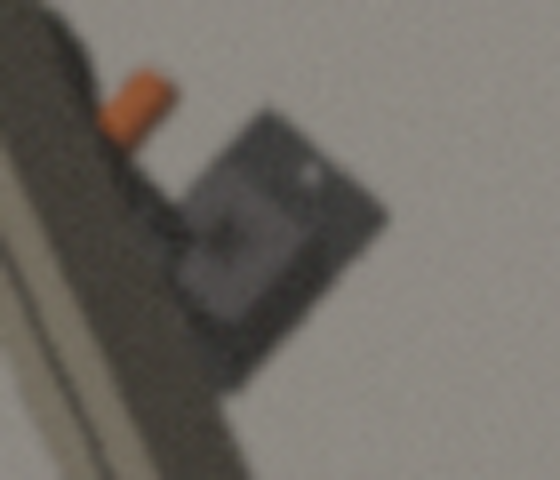

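View pics/n_h.png

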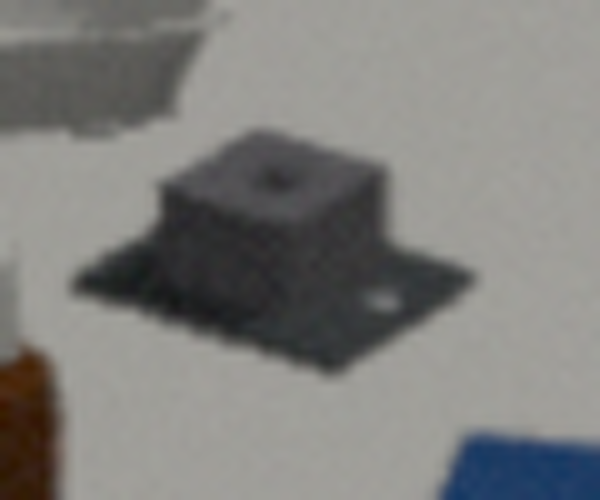

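Predicted and observed tip pixels agree within 0.2 px, so the tip is under the TCP and 57.5 mm below it. Carrying the key to the knob and turning it +0.36 rad to match the recess.

>>> move_arm(
  commands=[
    [[8,-45,0],[0,0,0.06],-0.9],
    [[17,-90,0],[0,0,0.12],-0.9],
    [[26,-138,0],[0,0,0.18],-0.9],
    [[36,-186,0],[0,0,0.25],-0.9],
    [[45,-234,0],[0,0,0.32],-0.9],
    [[54,-282,0],[0,0,0.36],-0.9],
    [[60,-320,0],[0,0,0.36],-0.9],
    [[64,-339,0],[0,0,0.36],-0.9],
  ],
)

```text
time_s: 14.2
tool_pos: [0.5578, -0.0315, 0.2008]
eef_rot: [-2.59, -1.776, 0.008]
wrist_force: [-0.5, 0.9, -1.0]
opening: 0.0127
```

>>> move_arm(
  commands=[
    [[0,0,0],[0,0,0],-0.9],
    [[0,0,0],[0,0,0],-0.9],
  ],
)

```text
time_s: 14.4
tool_pos: [0.5569, -0.0317, 0.1992]
eef_rot: [-2.59, -1.773, 0.011]
wrist_force: [0.2, 0.4, -0.4]
opening: 0.0126
```

```bash
cat > m8.py <<'E'
from look import *
import sys
np.set_printoptions(precision=4,suppress=True)
st=bot.get_state();T=st['tool_pos'];print(T,st['eef_rot'],st['wrist_force'],st['wrist_torque'],st['opening'])
M=R.from_rotvec(st['eef_rot']).as_matrix();print('yaw',np.degrees(np.arctan2(M[1,0],M[0,0])),'z',M[:,2],'q6',st['q'][5])
tag=sys.argv[1]
s=snap('side',tag);t=snap('top',tag);crop(s,280,160,80,80,7.5,tag+'_sc.png');crop(t,280,190,80,80,7.5,tag+'_tc.png')
tip=T+M[:,2]*-.0+[0,0,-.0575]
print('pred tip px side',(proj(s,[tip])+.5-[280,160])*7.5,'top',(proj(t,[tip])+.5-[280,190])*7.5)
E
python3 m8.py o
```

```text
[ 0.5569 -0.0317  0.1992] [-2.5899 -1.7725  0.0108] [ 0.1782  0.3634 -0.4152] [0.0002 0.0173 0.0008] 0.01260192808982333
yaw 68.7762487724908 z [-0.0075 -0.0012 -1.    ] q6 -1.3473536491623743
pred tip px side [[256.0446 372.3676]] top [[311.9462 363.2764]]
```

View pics/o_sc.png

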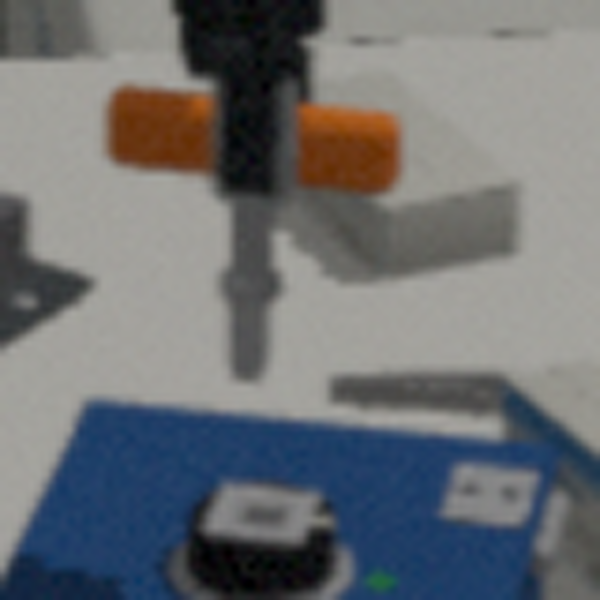

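View pics/o_tc.png

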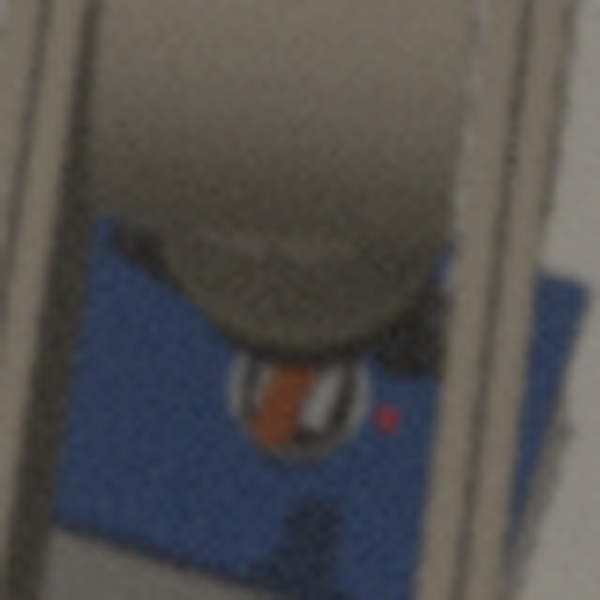

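The side crop shows the tip at (248,378), recess centre at about (262,513). I'm working out the relative offset in this one view, so camera bias cancels.

```bash
cat > m9.py <<'E'
from look import *
np.set_printoptions(precision=4,suppress=True)
s=viewer.get_image('side')
f=lambda p: np.atleast_2d(p)/7.5+[280,160]-.5+.5/7.5
a=plane(s,f([247.5,379]),.1417)[0];b=plane(s,f([263,513]),.095)[0]
print(a,b,'move',b-a)
# plate centre by blob with key absent from plate
E
python3 m9.py
```

```text
[ 0.5542 -0.0355  0.1417] [ 0.5598 -0.028   0.095 ] move [ 0.0057  0.0074 -0.0467]
```

>>> move_arm(
  commands=[
    [[4,5,-8],[0.001,-0.0075,0],-0.9],
    [[4,5,-22],[0.001,-0.0075,0],-0.9],
    [[4,5,-35],[0.001,-0.0075,0],-0.9],
    [[4,5,-38],[0.001,-0.0075,0],-0.9],
    [[4,5,-38],[0.001,-0.0075,0],-0.9],
  ],
)

```text
time_s: 15.05
tool_pos: [0.5604, -0.025, 0.1606]
eef_rot: [-2.589, -1.778, 0.001]
wrist_force: [-0.3, 0.2, -0.3]
opening: 0.0128
```

```bash
python3 m8.py p
```

```text
[ 0.5604 -0.025   0.1606] [-2.5894 -1.7779  0.0014] [-0.291   0.1619 -0.316 ] [-0.0354 -0.0419 -0.0073] 0.012814527824668498
yaw 68.9462165405181 z [-0.001 -0.    -1.   ] q6 -1.3391654185031043
pred tip px side [[264.1896 482.8581]] top [[294.4563 373.1502]]
```

View pics/p_sc.png

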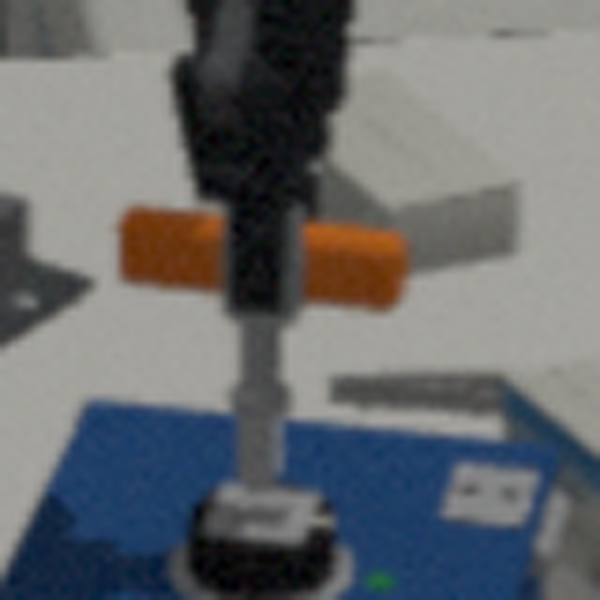

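View pics/p_tc.png

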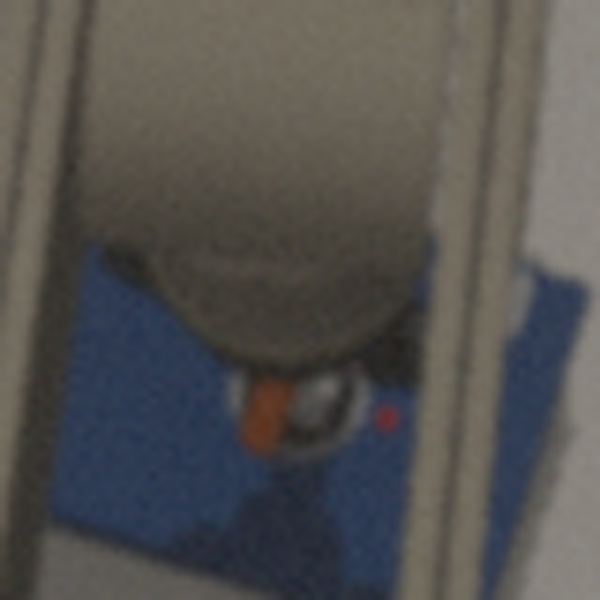

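The tip hangs just above the recess, bottom at (260,488). It needs about 2 mm in -y. Inserting.

>>> move_arm(
  commands=[
    [[0,-2,-3],[0,0,0],-0.9],
    [[0,-2,-7],[0,0,0],-0.9],
    [[0,-2,-11],[0,0,0],-0.9],
    [[0,-2,-14],[0,0,0],-0.9],
    [[0,-2,-17],[0,0,0],-0.9],
    [[0,-2,-19],[0,0,0],-0.9],
  ],
)

```text
time_s: 15.75
tool_pos: [0.5616, -0.0267, 0.1432]
eef_rot: [2.589, 1.778, 0.003]
wrist_force: [0.2, 3.8, 1.7]
opening: 0.0131
```

```bash
python3 m8.py q
```

```text
[ 0.5616 -0.0267  0.1432] [2.5893 1.7779 0.003 ] [0.1886 3.7686 1.6953] [0.8974 0.0266 0.0547] 0.013083145012009825
yaw 68.95051329562867 z [ 0.002   0.0005 -1.    ] q6 -1.3427840306860972
pred tip px side [[268.7334 539.4418]] top [[299.6159 378.1737]]
```

View pics/q_sc.png

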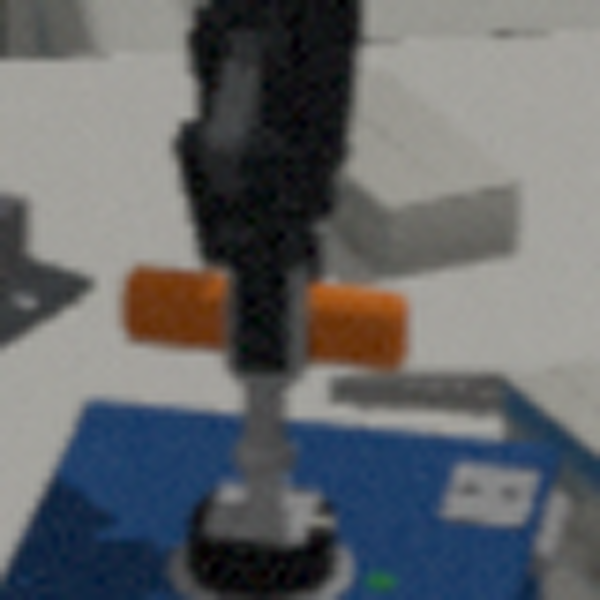

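The tip is entering (z about 86 mm, light side load of 3.8 N in +y). Easing +1 mm in y and pressing to the bottom.

>>> move_arm(
  commands=[
    [[-0.5,1,-2],[0,0,0],-0.9],
    [[-0.5,1,-4],[0,0,0],-0.9],
    [[-0.5,1,-5],[0,0,0],-0.9],
    [[-0.5,1,-6],[0,0,0],-0.9],
    [[-0.5,1,-7],[0,0,0],-0.9],
  ],
)

```text
time_s: 16.35
tool_pos: [0.5615, -0.0262, 0.138]
eef_rot: [2.588, 1.777, 0.004]
wrist_force: [-7.0, 0.9, 18.6]
opening: 0.0131
```

```bash
python3 m8.py r
```

```text
[ 0.5615 -0.0262  0.138 ] [2.5882 1.7769 0.0037] [-6.9848  0.9479 18.6166] [ 0.2553  1.5624 -0.0384] 0.013111977342874467
yaw 68.94382071158763 z [ 0.0031 -0.0004 -1.    ] q6 -1.3411451423467806
pred tip px side [[268.2097 554.464 ]] top [[298.5101 380.729 ]]
```

View pics/r_sc.png

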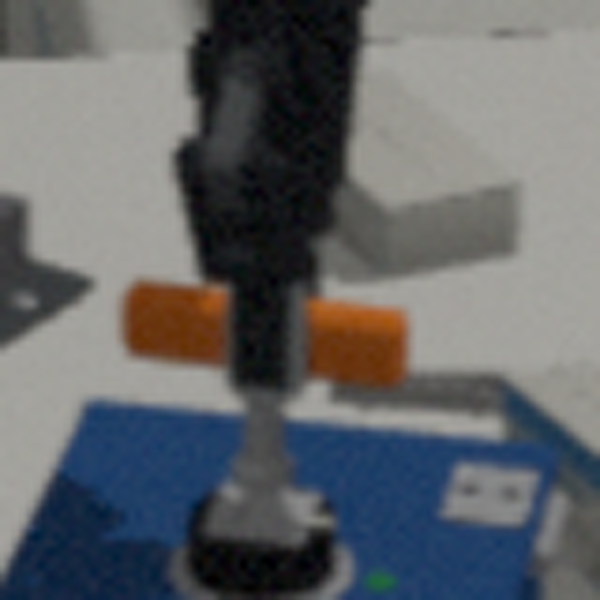

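The tip has bottomed out (18.6 N, TCP 138.0 mm against 138.5 expected). Turning clockwise.

>>> move_arm(
  commands=[
    [[-1,0,0],[0,0,-0.12],-0.9],
    [[-1,0,0],[0,0,-0.24],-0.9],
    [[-1,0,0],[0,0,-0.36],-0.9],
    [[-1,0,0],[0,0,-0.48],-0.9],
    [[-1,0,0],[0,0,-0.6],-0.9],
    [[-1,0,0],[0,0,-0.72],-0.9],
    [[-1,0,0],[0,0,-0.84],-0.9],
    [[-1,0,0],[0,0,-0.96],-0.9],
  ],
  force=80,
)

```text
time_s: 17.25
tool_pos: [0.5601, -0.0268, 0.1386]
eef_rot: [3.116, 0.373, 0.0]
wrist_force: [-5.7, -0.5, 6.9]
opening: 0.0124
```

```bash
python3 m8.py u
```

```text
[ 0.5601 -0.0268  0.1386] [3.1155 0.373  0.0001] [-5.6922 -0.4709  6.9159] [-0.1071  1.0941  0.2012] 0.01242787677534027
yaw 13.652773340277868 z [ 0.0005 -0.0038 -1.    ] q6 -0.3743797445074215
pred tip px side [[263.338  554.1727]] top [[300.299  384.3455]]
```

View pics/u_sc.png

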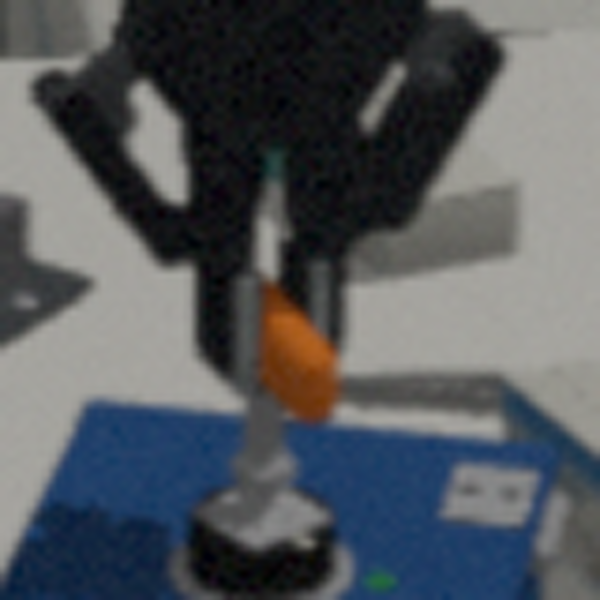

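The knob is turning with the key (z torque 0.2 N m). Continuing toward the stop.

>>> move_arm(
  commands=[
    [[-1,0,0],[0,0,-0.12],-0.9],
    [[-1,0,0],[0,0,-0.24],-0.9],
    [[-1,0,0],[0,0,-0.36],-0.9],
    [[-1,0,0],[0,0,-0.46],-0.9],
    [[-1,0,0],[0,0,-0.55],-0.9],
    [[-1,0,0],[0,0,-0.62],-0.9],
    [[-1,0,0],[0,0,-0.67],-0.9],
  ],
)

```text
time_s: 18.05
tool_pos: [0.5585, -0.0271, 0.1387]
eef_rot: [3.064, -0.675, -0.004]
wrist_force: [-4.3, 2.1, 3.9]
opening: 0.013
```

```bash
python3 m8.py v
```

```text
[ 0.5585 -0.0271  0.1387] [ 3.0638 -0.6755 -0.0038] [-4.3497  2.0858  3.8938] [0.2811 0.7238 0.1118] 0.012954593336000702
yaw -24.865838339141728 z [-0.0033 -0.0036 -1.    ] q6 0.297359619683923
pred tip px side [[257.9247 554.7514]] top [[300.9761 388.4665]]
```

View pics/v_sc.png

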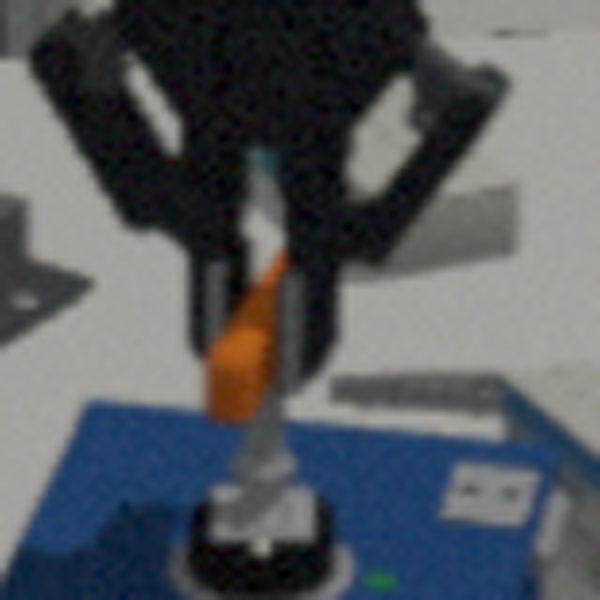

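The mark is almost at the red dot, and torque is still only at friction level (0.11 N m), so it's not at the stop yet. Driving on until the torque climbs.

>>> move_arm(
  commands=[
    [[0,0,0],[0,0,-0.05],-0.9],
    [[0,0,0],[0,0,-0.09],-0.9],
    [[0,0,0],[0,0,-0.12],-0.9],
    [[0,0,0],[0,0,-0.14],-0.9],
    [[0,0,0],[0,0,-0.14],-0.9],
  ],
)

```text
time_s: 18.65
tool_pos: [0.5583, -0.027, 0.1386]
eef_rot: [3.01, -0.885, -0.005]
wrist_force: [-4.0, 1.6, 4.3]
opening: 0.0125
```

```bash
python3 m8.py w
```

```text
[ 0.5583 -0.027   0.1386] [ 3.0103 -0.8846 -0.0049] [-3.9704  1.6349  4.2701] [0.4204 0.9406 0.0967] 0.012535257237744263
yaw -32.75362714522648 z [-0.0042 -0.003  -1.    ] q6 0.4347121062322386
pred tip px side [[257.23   554.7713]] top [[300.7942 388.9822]]
```

View pics/w_sc.png

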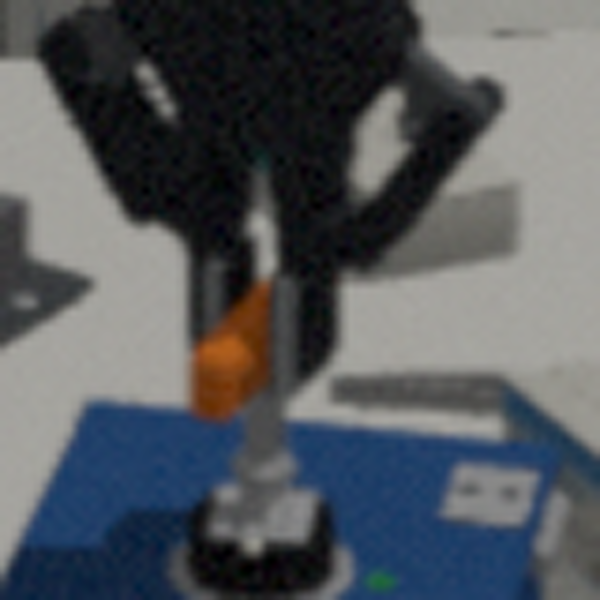

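>>> move_arm(
  commands=[
    [[0,0,0],[0,0,-0.05],-0.9],
    [[0,0,0],[0,0,-0.1],-0.9],
    [[0,0,0],[0,0,-0.14],-0.9],
    [[0,0,0],[0,0,-0.17],-0.9],
    [[0,0,0],[0,0,-0.17],-0.9],
  ],
)

```text
time_s: 19.25
tool_pos: [0.5581, -0.0269, 0.1386]
eef_rot: [2.925, -1.136, -0.006]
wrist_force: [-5.0, 2.6, 5.3]
opening: 0.0122
```

```bash
python3 m8.py x
```

```text
[ 0.5581 -0.0269  0.1386] [ 2.9248 -1.1363 -0.0063] [-4.9895  2.6325  5.2537] [0.5288 0.9875 0.1947] 0.012210189552441386
yaw -42.46193984151213 z [-0.0051 -0.0021 -1.    ] q6 0.6036416055755651
pred tip px side [[256.3629 554.7234]] top [[300.4962 389.6139]]
```

View pics/x_sc.png

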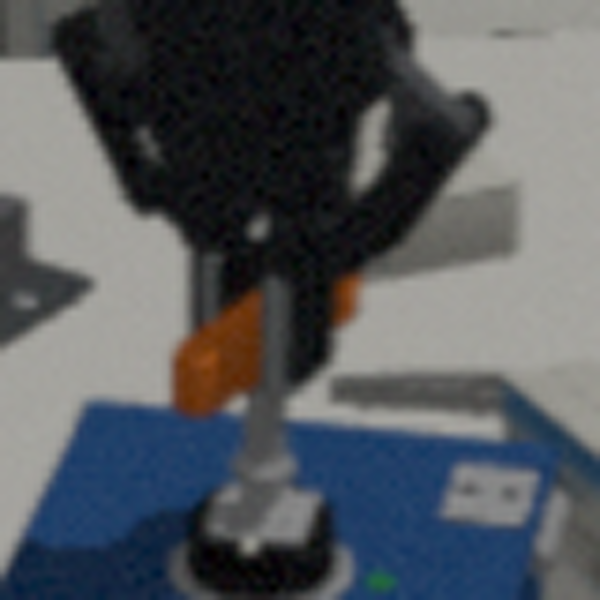

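Torque rose to 0.195 N m and the mark barely moved for 10° of turn. Comparing the mark with the expected locked position.

```bash
cat > m10.py <<'E'
from look import *
import sys
np.set_printoptions(precision=1,suppress=True)
s=viewer.get_image('side');t=viewer.get_image('top');tag=sys.argv[1]
crop(s,290,210,60,50,12,tag+'_s.png');crop(t,300,225,40,35,14,tag+'_t.png')
for k in(0,60,70,80,85,90):
    a=np.radians(-18.9-k);c=np.array([.5598,-.0275,.095]);p=c+[.0185*np.cos(a),.0185*np.sin(a),0]
    print(k,'side crop',((proj(s,[p])+.5-[290,210])*12)[0],'top crop',((proj(t,[p])+.5-[300,225])*14)[0])
E
python3 m10.py y
```

```text
0 side crop [405.1 230.4] top crop [311.4 128.7]
60 side crop [336.3 270.3] top crop [374.5 196.6]
70 side crop [318.3 272.5] top crop [376.6 212.5]
80 side crop [299.7 273.1] top crop [375.9 228.6]
85 side crop [290.3 272.8] top crop [374.5 236.5]
90 side crop [281.1 272.1] top crop [372.4 244.3]
```

View pics/y_s.png

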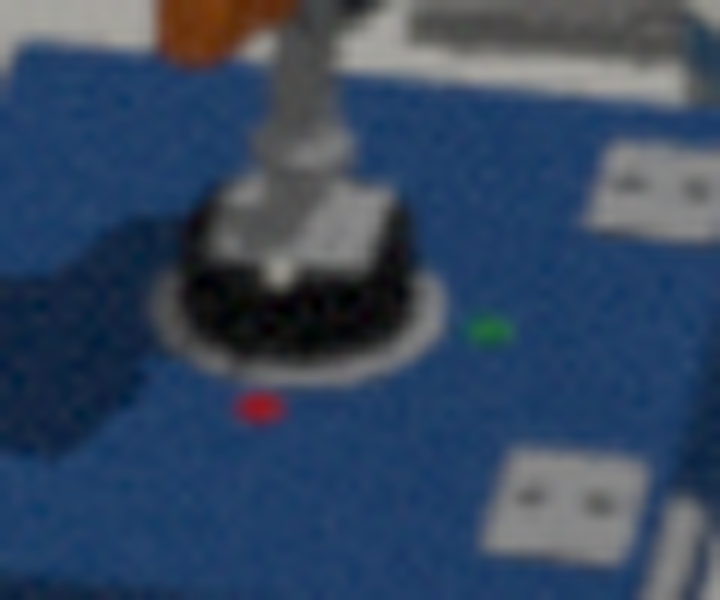

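View pics/y_t.png

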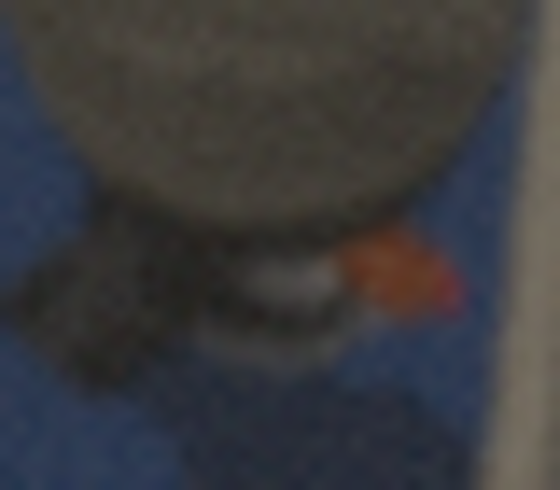

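The white mark is at (278,270), matching the projected 90° position (281,272) and pointing at the red dot. One more nudge to confirm it's at the stop.

>>> move_arm(
  commands=[
    [[0,0,0],[0,0,-0.06],-0.9],
    [[0,0,0],[0,0,-0.12],-0.9],
    [[0,0,0],[0,0,-0.15],-0.9],
    [[0,0,0],[0,0,-0.15],-0.9],
  ],
  force=110,
)

```text
time_s: 19.85
tool_pos: [0.5578, -0.0267, 0.1386]
eef_rot: [2.832, -1.351, -0.008]
wrist_force: [-5.0, 2.7, 4.8]
opening: 0.0121
```

```bash
python3 m8.py z; python3 m10.py z2
```

```text
[ 0.5578 -0.0267  0.1386] [ 2.8323 -1.351  -0.0077] [-5.0395  2.6525  4.782 ] [0.5307 1.099  0.2057] 0.012059840771901047
yaw -51.001039324789616 z [-0.006  -0.0011 -1.    ] q6 0.7521167169555968
pred tip px side [[255.4179 554.4483]] top [[300.1049 390.2691]]
0 side crop [405.1 230.4] top crop [311.4 128.7]
60 side crop [336.3 270.3] top crop [374.5 196.6]
70 side crop [318.3 272.5] top crop [376.6 212.5]
80 side crop [299.7 273.1] top crop [375.9 228.6]
85 side crop [290.3 272.8] top crop [374.5 236.5]
90 side crop [281.1 272.1] top crop [372.4 244.3]
```

View pics/z2_s.png

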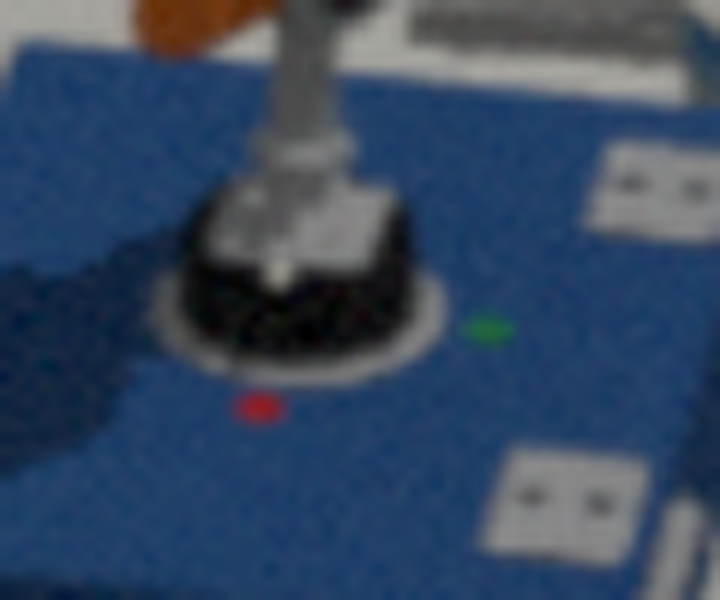

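View pics/z_sc.png

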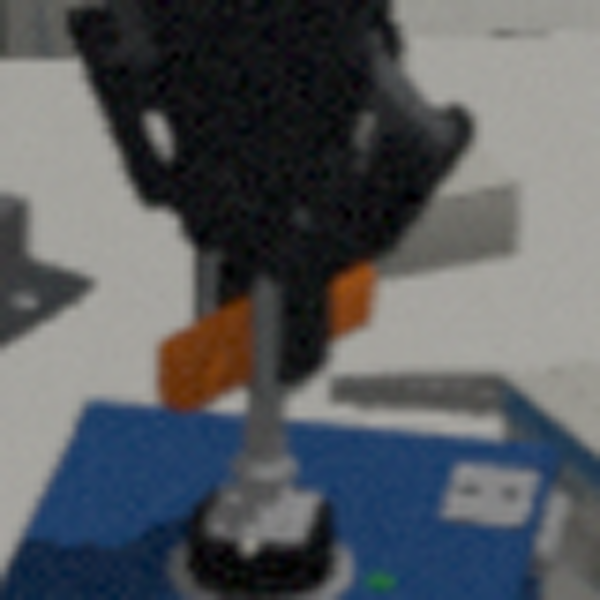

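The mark hasn't moved (278,270), so the knob is at its stop. But the gripper kept turning, so I'm checking whether the handle slipped in the pads.

```bash
cat > m11.py <<'E'
from look import *
np.set_printoptions(precision=1,suppress=True)
s=viewer.get_image('side');t=viewer.get_image('top')
for k in(39,45,50,55,60,65,71):
    a=np.radians(k);c=np.array([.559,-.0272,.152]);d=.04*np.array([np.cos(a),np.sin(a),0])
    print(k,(proj(s,[c-d,c+d])+.5-[280,160])*7.5,(proj(t,[c-d,c+d])+.5-[280,190])*7.5)
b,m=blob(s,(3,150,60),(20,255,255),(290,185,340,220));print([(x[0],((x[1][:2]-[280,160])*7.5,x[1][2:])) for x in b])
E
python3 m11.py
```

```text
39 [[159.8 380.8]
 [358.7 283.6]] [[372.2 437.8]
 [226.  268.1]]
45 [[171.6 385.6]
 [347.  279.2]] [[380.9 429.8]
 [217.3 276.1]]
50 [[182.3 389.1]
 [336.6 276. ]] [[387.4 422.4]
 [210.8 283.4]]
55 [[193.6 392.2]
 [325.7 273.2]] [[393.2 414.5]
 [205.  291.2]]
60 [[205.5 394.8]
 [314.3 270.9]] [[398.3 406.1]
 [199.8 299.4]]
65 [[217.9 396.9]
 [302.6 269. ]] [[402.7 397.4]
 [195.4 308.1]]
71 [[233.1 398.7]
 [288.1 267.3]] [[406.8 386.4]
 [191.2 319. ]]
[(array([326.1, 199.1]), (array([330. , 262.5]), array([ 6,  9, 40], dtype=int32))), (array([307.3, 207.1]), (array([165., 300.]), array([ 11,  14, 113], dtype=int32)))]
```

View pics/z_tc.png

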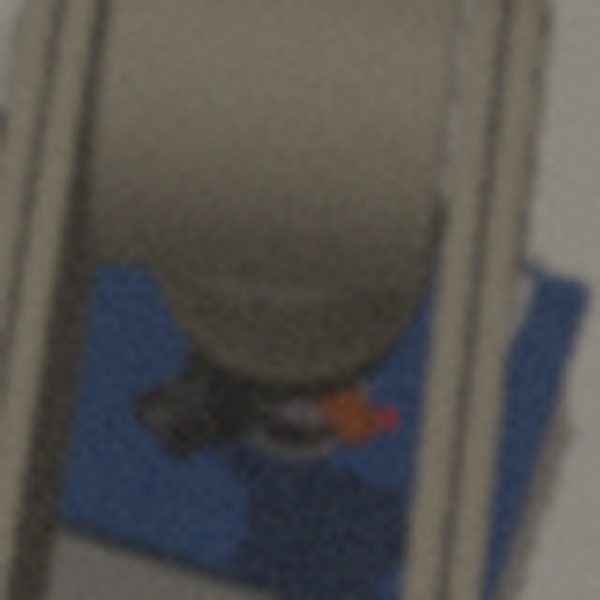

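```bash
python3 - <<'E'
from look import *
s=viewer.get_image('side');t=viewer.get_image('top')
crop(s,295,180,45,60,10,'aa_s.png');crop(t,300,225,40,35,14,'aa_t.png')
E
```

```text
(no output)
```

View pics/aa_s.png

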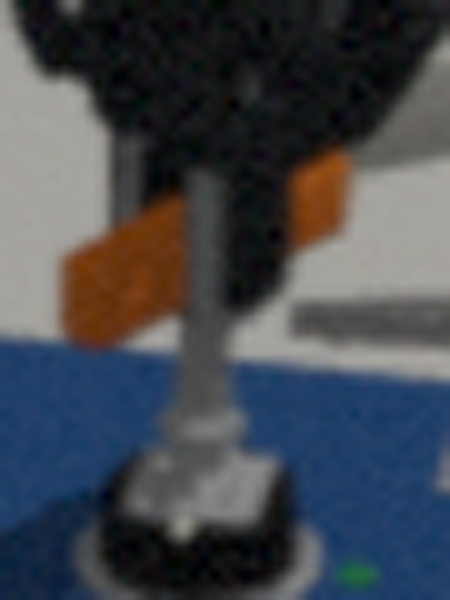

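View pics/aa_t.png

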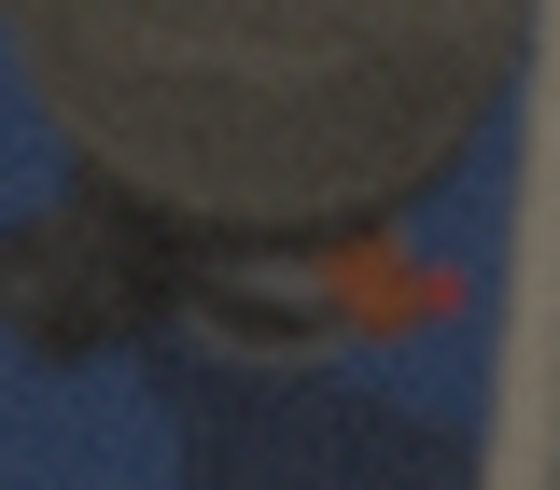

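The handle really has turned with the gripper, further than the stated play should allow. I'm checking the key's height in the recess using the collar, against the earlier free-hanging picture.

```bash
cat > m12.py <<'E'
from look import *
np.set_printoptions(precision=4,suppress=True)
s=viewer.get_image('side')
from scipy.optimize import brentq
def zat(x,y,row): return brentq(lambda z: proj(s,[[x,y,z]])[0,1]-row,0,.4)
g=lambda r,k,o: r/k+o-.5+.5/k
# free hanging picture n_s: TCP .4963 .3118 .2063
for n,r in(('collar',378),('tipend',487),('handle bottom@finger/centre',262)): z=zat(.4963,.3118,g(r,10,100));print(n,z,z-.2063)
# o_sc: TCP .5569 -.0317 .1992 : collar 285, tip 380
for n,r in(('collar',287),('tip',380)): z=zat(.5560,-.0317,g(r,7.5,160));print('o',n,z,z-.1992)
# p_sc: TCP .1606 collar 398 tip 488
for n,r in(('collar',398),('tip',488)): z=zat(.5600,-.025,g(r,7.5,160));print('p',n,z,z-.1606)
# q: TCP .1432 collar 452
print('q',zat(.5605,-.0267,g(455,7.5,160))-.1432)
# r: TCP .1380 collar 470
print('r',zat(.5600,-.0265,g(471,7.5,160))-.138)
# now aa_s: collar 425
z=zat(.559,-.0272,g(425,10,180));print('now collar',z,z-.1386)
E
python3 m12.py; python3 - <<'E'
import cv2
a=[cv2.imread(f'pics/{n}_sc.png')[330:600,150:380] for n in('p','q','r')]
cv2.imwrite('pics/cmp.png',cv2.hconcat(a))
E
```

```text
collar 0.1729742236447751 -0.033325776355224906
tipend 0.1432293016464366 -0.06307069835356341
handle bottom@finger/centre 0.20407604453032654 -0.0022239554696734665
o collar 0.16776761693033898 -0.03143238306966101
o tip 0.1392879558726159 -0.0599120441273841
p collar 0.12986424192251864 -0.030735758077481357
p tip 0.10131663082718334 -0.05928336917281665
q -0.030442696012876816
r -0.03041050583450458
now collar 0.10880602776346869 -0.02979397223653131
```

View pics/cmp.png

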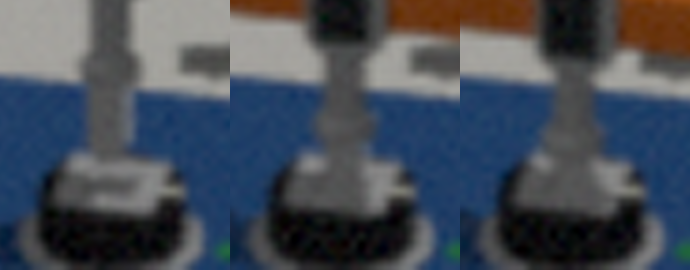

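```bash
cat > m13.py <<'E'
from look import *
np.set_printoptions(precision=0,suppress=True)
s=viewer.get_image('side')
for k in(34,39,45,50,55,60):
    a=np.radians(k);u=np.array([np.cos(a),np.sin(a),0]);n=np.array([np.sin(a),-np.cos(a),0]);c=np.array([.560,-.0272,.1525])
    P=[c+i*.04*u+j*.007*n+[0,0,h*.011] for i in(-1,1) for j in(-1,1) for h in(-1,1)]
    q=(proj(s,P)+.5-[295,180])*10
    print(k,q.tolist() and [list(map(int,x)) for x in q])
E
python3 m13.py
```

```text
34 [[33, 335], [32, 238], [79, 359], [78, 262], [321, 216], [322, 122], [367, 239], [369, 145]]
39 [[43, 342], [42, 245], [93, 364], [93, 267], [307, 212], [308, 118], [357, 232], [359, 138]]
45 [[56, 349], [55, 252], [111, 370], [111, 272], [289, 207], [291, 113], [343, 225], [345, 131]]
50 [[68, 355], [68, 258], [127, 373], [127, 276], [274, 204], [275, 110], [331, 220], [333, 126]]
55 [[82, 361], [81, 263], [144, 376], [144, 279], [258, 201], [259, 108], [318, 215], [319, 121]]
60 [[96, 365], [96, 268], [161, 378], [161, 281], [242, 199], [243, 106], [304, 211], [305, 117]]
```

The collar height puts the tip on the recess floor (about 80 mm), so the key is seated. The mark sat still through the last 8.5° of turn, so the knob is at its stop and only the contacts have wound up. Backing the key off to mid-play to unload it before pulling out.

>>> move_arm(
  commands=[
    [[1,0,0],[0,0,0.1],-0.9],
    [[1,0,0],[0,0,0.2],-0.9],
    [[1,0,0],[0,0,0.29],-0.9],
    [[1,0,0],[0,0,0.36],-0.9],
    [[1,0,0],[0,0,0.4],-0.9],
    [[1,0,0],[0,0,0.4],-0.9],
  ],
  force=60,
)

```text
time_s: 20.95
tool_pos: [0.5588, -0.0271, 0.1386]
eef_rot: [3.044, -0.758, -0.006]
wrist_force: [-4.1, -0.8, 3.6]
opening: 0.0119
```

```bash
python3 m8.py ab; python3 m10.py ab2|tail -1
```

```text
[ 0.5588 -0.0271  0.1386] [ 3.0437 -0.7578 -0.0064] [-4.0916 -0.8488  3.6215] [ 0.0731  0.7929 -0.0126] 0.011946115642194768
yaw -27.96251471364155 z [-0.0052 -0.0038 -1.    ] q6 0.3519248427925209
pred tip px side [[258.9116 554.9467]] top [[300.9862 387.7615]]
90 side crop [281.1 272.1] top crop [372.4 244.3]
```

View pics/ab2_s.png

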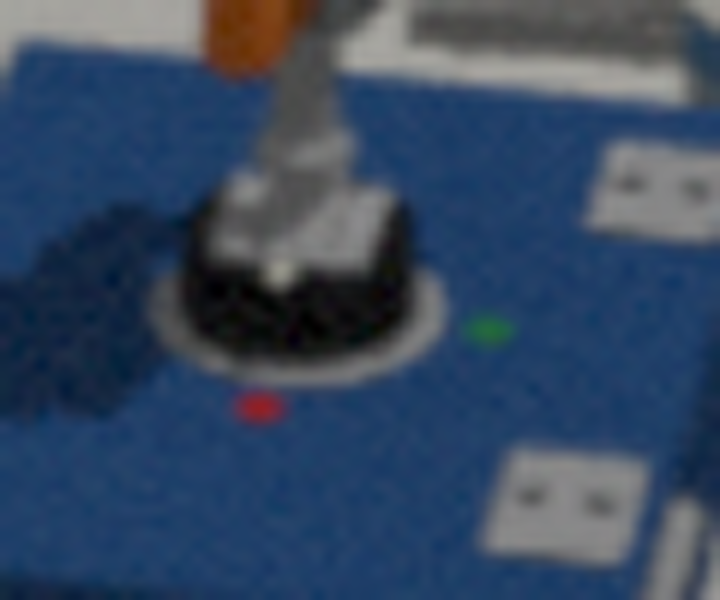

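View pics/ab_sc.png

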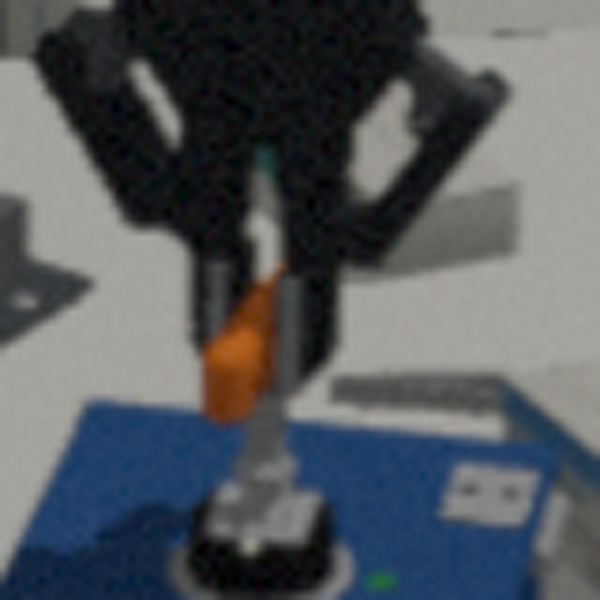

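Torque is now zero, and the mark is still at the locked position (278,270). Withdrawing the key straight up.

>>> move_arm(
  commands=[
    [[-0.5,0,4],[0,0,0],-0.9],
    [[-0.5,0,9],[0,0,0],-0.9],
    [[-0.5,0,15],[0,0,0],-0.9],
    [[-0.5,0,24],[0,0,0],-0.9],
    [[-0.5,0,40],[0.0035,-0.005,0],-0.9],
    [[-0.5,0,58],[0.0035,-0.005,0],-0.9],
    [[-0.5,0,68],[0.0035,-0.005,0],-0.9],
    [[-0.5,0,68],[0.0035,-0.005,0],-0.9],
  ],
)

```text
time_s: 21.95
tool_pos: [0.5598, -0.0272, 0.2096]
eef_rot: [-3.047, 0.762, -0.007]
wrist_force: [0.1, -0.7, -1.0]
opening: 0.0121
```

```bash
python3 m8.py ac; python3 m10.py ac2|tail -1
```

```text
[ 0.5598 -0.0272  0.2096] [-3.0474  0.7619 -0.0073] [ 0.1028 -0.6508 -1.0264] [-0.0168 -0.0153  0.0133] 0.012111605307658785
yaw -28.074675152931793 z [ 0.0046 -0.0008 -1.    ] q6 0.35003290726458813
pred tip px side [[264.2027 330.5487]] top [[298.7986 350.4521]]
90 side crop [281.1 272.1] top crop [372.4 244.3]
```

View pics/ac2_s.png

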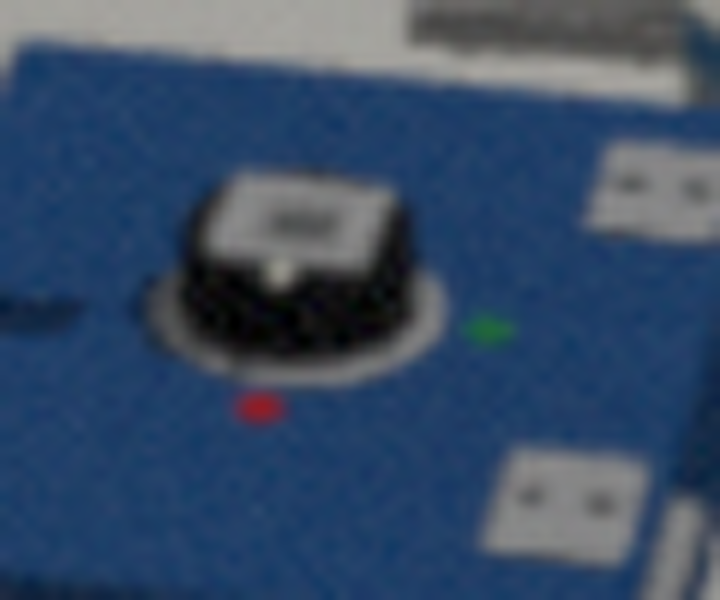

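View pics/ac_sc.png

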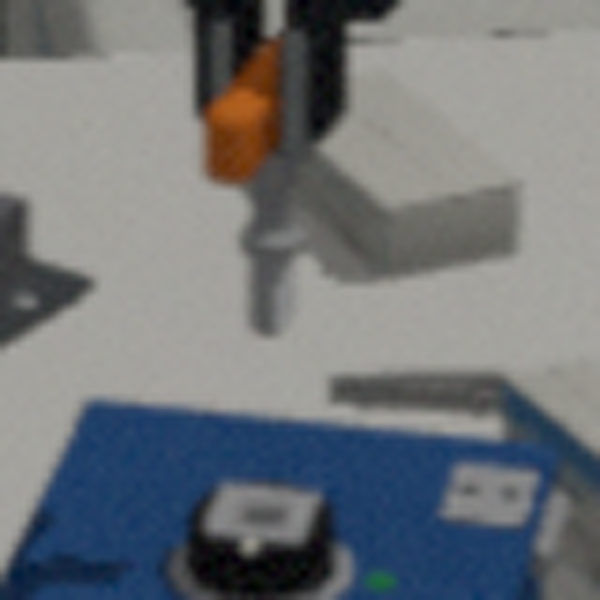

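View pics/ac_tc.png

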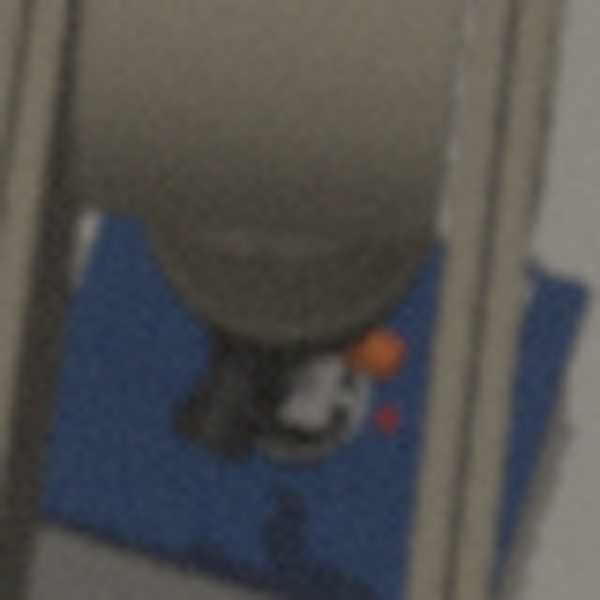

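The key is out, the white mark points at red (278,270), and the recess is square to the lid. Carrying the key back over the stand and turning it back.

>>> move_arm(
  commands=[
    [[-6,30,0],[0,0,0.13],-0.9],
    [[-14,75,0],[0,0,0.26],-0.9],
    [[-23,120,0],[0,0,0.4],-0.9],
    [[-32,168,0],[0,0,0.54],-0.9],
    [[-41,215,0],[0,0,0.68],-0.9],
    [[-50,262,0],[0,0,0.82],-0.9],
    [[-57,303,0],[0,0,0.96],-0.9],
    [[-62,328,0],[0,0,1.1],-0.9],
  ],
)

```text
time_s: 22.95
tool_pos: [0.4941, 0.3038, 0.2044]
eef_rot: [2.992, 0.955, -0.005]
wrist_force: [0.1, -0.9, -1.0]
opening: 0.0118
```

```bash
python3 m8.py ad
```

```text
[0.4941 0.3038 0.2044] [ 2.9921  0.9551 -0.0045] [ 0.1142 -0.8883 -1.028 ] [-0.0056  0.0006  0.032 ] 0.011811607215286847
yaw 35.40794189874901 z [-0.0025 -0.0016 -1.    ] q6 -0.15482290494160045
pred tip px side [[-66.2203 -85.387 ]] top [[-635.8812  558.6834]]
```

Remaining: (+2, +8, +2), turn +0.227 rad.

>>> move_arm(
  commands=[
    [[1,4,1],[0.001,-0.002,0.11],-0.9],
    [[2,8,2],[0.001,-0.002,0.22],-0.9],
    [[2,8,3],[0.001,-0.002,0.225],-0.9],
    [[2,8,3],[0.001,-0.002,0.225],-0.9],
  ],
)

```text
time_s: 23.45
tool_pos: [0.496, 0.3113, 0.2068]
eef_rot: [2.869, 1.279, -0.003]
wrist_force: [0.3, -0.2, -0.5]
opening: 0.0118
```

```bash
python3 m8.py ae; cat > m14.py <<'E'
from look import *
import sys,pickle
np.set_printoptions(precision=2,suppress=True)
s=viewer.get_image('side');crop(s,255,100,40,60,10,sys.argv[1]+'_n.png');crop(viewer.get_image('top'),175,240,70,60,8,sys.argv[1]+'_nt.png')
s0,t0=pickle.load(open('ims3.pkl','rb'))
for im in(s0,s):
    b,m=blob(im,(3,130,60),(20,255,255),(250,100,295,135));print(b)
st=bot.get_state();T=st['tool_pos'];d=proj(s,[T,[.4963,.3118,.2063]]);print('expected px shift from old',d[0]-d[1])
E
python3 m14.py ae
```

```text
[0.496  0.3113 0.2068] [ 2.8688  1.2788 -0.0028] [ 0.3412 -0.1891 -0.4647] [ 0.0147 -0.0315  0.0021] 0.011752775088246315
yaw 48.050950323207665 z [-0.0013 -0.0014 -1.    ] q6 -0.3652363248286143
pred tip px side [[ -62.5868 -100.2701]] top [[-658.6797  553.0288]]
[(array([260.1, 119.3]), array([257, 115,   7,  10,  61], dtype=int32)), (array([277.37, 122.58]), array([273, 117,  10,  11,  92], dtype=int32))]
[(array([260.51, 117.89]), array([257, 114,   8,   9,  63], dtype=int32)), (array([277.9 , 121.28]), array([273, 116,  11,  11,  98], dtype=int32))]
expected px shift from old [-0.12 -0.29]
```

View pics/ae_n.png

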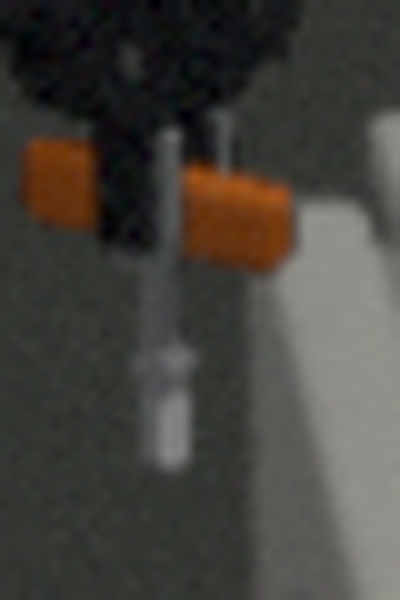

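View pics/ae_nt.png

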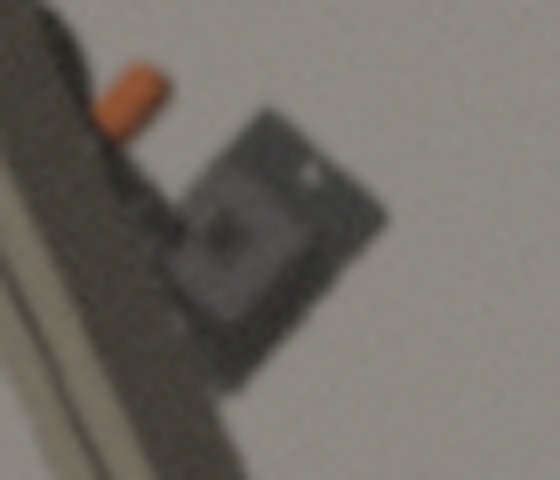

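Compared with before, the key sits about 3 mm higher and about 1.5 mm further toward +x in the grip. Both are well inside the stand's chamfer, so I'm compensating and lowering.

>>> move_arm(
  commands=[
    [[-1.5,1,-30],[0,0,0],-0.9],
    [[-1.5,1,-65],[0,0,0],-0.9],
    [[-1.5,1,-90],[0,0,0],-0.9],
    [[-1.5,1,-100],[0,0,0],-0.9],
    [[-1.5,1,-105],[0,0,0],-0.9],
    [[-1.5,1,-105],[0,0,0],-0.9],
  ],
)

```text
time_s: 24.25
tool_pos: [0.4948, 0.3126, 0.1026]
eef_rot: [2.868, 1.281, -0.001]
wrist_force: [-0.5, -0.9, -0.3]
opening: 0.0121
```

```bash
python3 m8.py af|head -2; python3 - <<'E'
from look import *
s=viewer.get_image('side');t=viewer.get_image('top');crop(s,245,135,60,75,8,'af_n.png');crop(t,175,240,70,60,8,'af_nt.png')
E
```

```text
[0.4948 0.3126 0.1026] [ 2.868   1.2811 -0.0012] [-0.461  -0.8961 -0.3477] [-0.0261  0.029  -0.0006] 0.012102557686296441
yaw 48.13766537327109 z [-0.0005 -0.0007 -1.    ] q6 -0.36389715382455956
```

View pics/af_n.png

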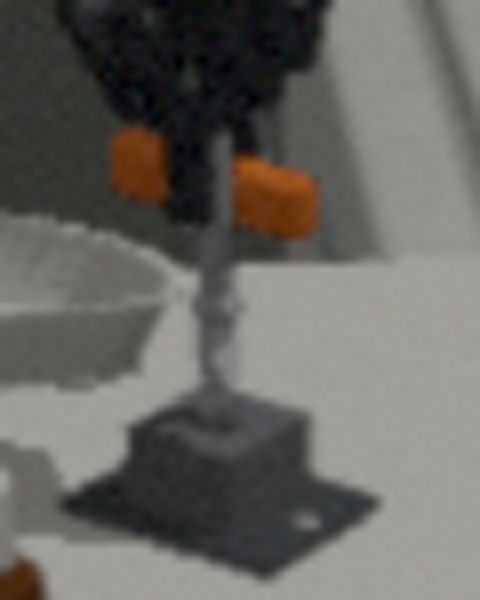

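View pics/af_nt.png

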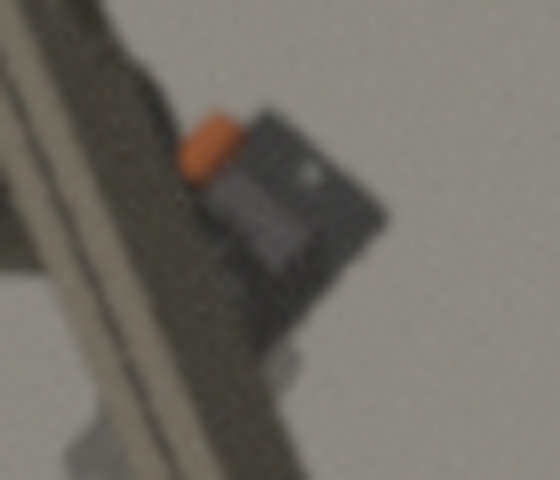

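The tip at (215,385) hangs squarely above the hole at (220,424). Inserting.

>>> move_arm(
  commands=[
    [[0.5,-0.5,-8],[0,0,0],-0.9],
    [[0.5,-0.5,-15],[0,0,0],-0.9],
    [[0.5,-0.5,-21],[0,0,0],-0.9],
    [[0.5,-0.5,-27],[0,0,0],-0.9],
    [[0.5,-0.5,-31],[0,0,0],-0.9],
    [[0.5,-0.5,-34],[0,0,0],-0.9],
  ],
)

```text
time_s: 25.05
tool_pos: [0.4955, 0.3121, 0.0694]
eef_rot: [2.867, 1.282, -0.0]
wrist_force: [-9.3, -8.0, 24.0]
opening: 0.0117
```

```bash
python3 m8.py ag|head -2; python3 - <<'E'
from look import *
s=viewer.get_image('side');crop(s,245,135,60,75,8,'ag_n.png')
E
```

```text
[0.4955 0.3121 0.0694] [ 2.8674  1.2815 -0.0003] [-9.2724 -7.9633 24.0456] [-1.6251  1.9125  0.0129] 0.01171255617788205
yaw 48.16189680341223 z [ 0.0002 -0.0008 -1.    ] q6 -0.36525974730638777
```

View pics/ag_n.png

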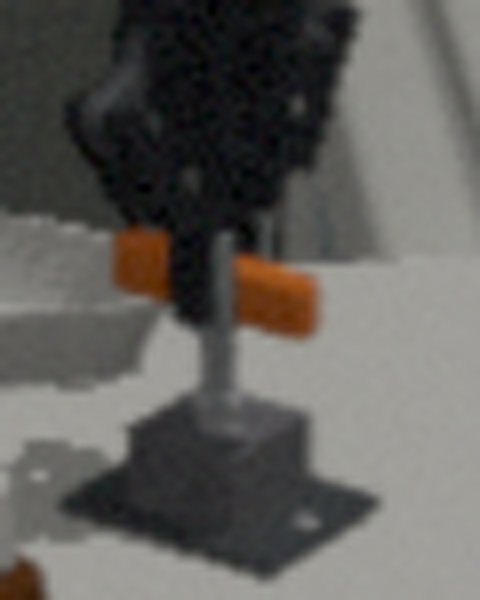

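Bottomed: 24 N at TCP z 69.4 mm, the same height as when I first gripped it. The collar sits just above the block. Releasing and rising.

>>> move_arm(
  commands=[
    [[0,0,0],[0,0,0],-0.6],
    [[0,0,0],[0,0,0],-0.2],
    [[0,0,0],[0,0,0],0.2],
    [[0,0,0],[0,0,0],0.2],
    [[0,0,20],[0,0,0],0.2],
    [[0,0,55],[0,0,0],0.2],
    [[0,0,100],[0,0,0],0.2],
    [[0,0,140],[0,0,0],0.2],
  ],
)

```text
time_s: 26.0
tool_pos: [0.4953, 0.3121, 0.2115]
eef_rot: [2.867, 1.282, 0.0]
wrist_force: [1.2, 0.9, -0.7]
opening: 0.0514
```

```bash
python3 - <<'E'
from look import *
import pickle
np.set_printoptions(precision=2,suppress=True)
s=snap('side','ah');t=snap('top','ah');crop(s,240,155,60,60,10,'ah_k.png')
s0,t0=pickle.load(open('ims.pkl','rb'))
for im in(s0,s):
    b,m=blob(im,(3,150,60),(20,255,255),(250,155,300,190));print(b, cv2.minAreaRect(np.argwhere(m)[:,::-1].astype(np.float32)))
E
```

```text
[(array([271.09, 169.7 ]), array([259, 163,  25,  14, 195], dtype=int32))] ((271.0566101074219, 169.8018798828125), (25.823781967163086, 8.10427188873291), 15.945395469665527)
[(array([271.31, 169.53]), array([260, 163,  24,  14, 190], dtype=int32))] ((271.45001220703125, 169.65000915527344), (25.298221588134766, 7.905693531036377), 18.434947967529297)
```

View pics/ah_k.png

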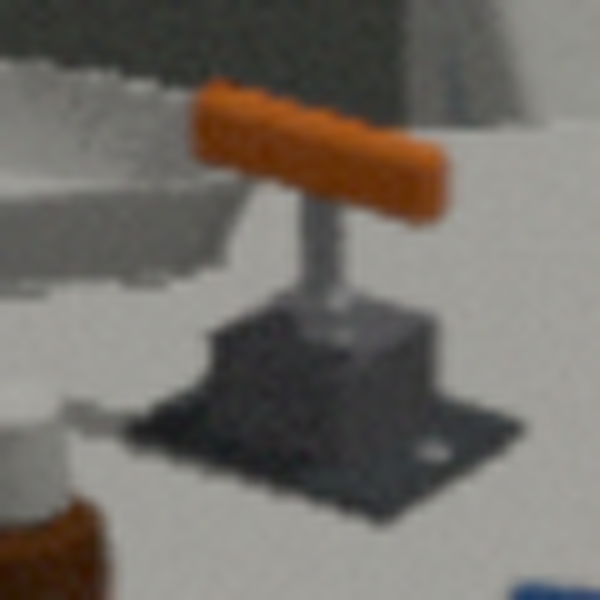

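View pics/ah_side.png

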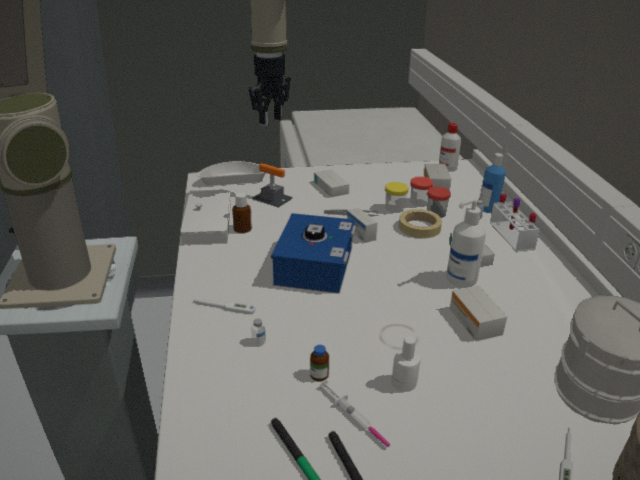

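The key is back in its original place (centroid within 0.3 px of the start picture). The bystanders are unmoved at (258,333), (319,363), (406,366) and (242,217). One last check of the knob and lid in both views, now unobstructed.

```bash
python3 m10.py ai >/dev/null; cat > m15.py <<'E'
from look import *
import pickle
np.set_printoptions(precision=4,suppress=True)
s=viewer.get_image('side');t=viewer.get_image('top')
ang=lambda d: np.degrees(np.arctan2(d[1],d[0]))
# mark centroid in side: brightest small blob near knob front edge
g=cv2.cvtColor(s['pixels'],cv2.COLOR_RGB2GRAY).astype(float)
print(g[228:238,306:324].astype(int))
s2,t2=pickle.load(open('ims2.pkl','rb'))
for n,a,b,rois in(('side',s2,s,((250,320,140,100),(240,320,430,400))),):
    pass
for nm,im0,im1 in(('s',s2,s),('t',t2,t)):
    for c,lo,hi in(('green',(45,90,40),(80,255,255)),('red',(0,140,60),(8,255,255))):
        r=(295,225,345,260) if nm=='s' else (310,225,340,255)
        print(nm,c,[x[0] for x in blob(im0,lo,hi,r,2)[0]],[x[0] for x in blob(im1,lo,hi,r,2)[0]])
    d=cv2.absdiff(im0['pixels'],im1['pixels']).max(2)
    if nm=='s': print('bystander diffs',[int((d[y-14:y+14,x-14:x+14]>40).sum()) for x,y in((258,333),(319,363),(406,366),(242,217))],'lid corners',[int((d[y-4:y+4,x-4:x+4]>40).sum()) for x,y in((291,213),(354,219),(346,264),(272,257))])
E
python3 m15.py
```

```text
[[ 36  76 116 129 127 122 101  82  77  85  84  88 115 131 129 107  45  30]
 [ 33  87 125 130 128 117 104  94  93  91  89  97 118 131 121  87  31  26]
 [ 39  82 119 119 122 125 125 121 117 115 113 118 127 128 112  63  30  24]
 [ 25  51  69  80  86  91 114 124 117 112 117 116 121 118  96  46  21  19]
 [ 10  20  25  30  32  51 110 141 104  66  60  69  78  76  57  26  18  11]
 [ 10  12  19   8  21  35  89 104  62  34  25  28  31  33  21  17  16  22]
 [  4   6  13  14   3  19  31  40  17   7  18   0  23   8  12  13  14  23]
 [  9  10  17   7   6  17  21   2  16   4  10  13   7  20  11   8   8  27]
 [ 22  16   8   5  18   2   8  12  15  20   9  10  19  17  18  13  10  41]
 [ 30  22  10  13  14   8  15  14   4  16  13  16  20  14  20  19  34  66]]
s green [array([330., 237.])] [array([330., 237.])]
s red [] []
bystander diffs [0, 0, 0, 9] lid corners [0, 0, 0, 0]
t green [array([323.5, 230. ])] [array([323.5, 230.5])]
t red [] []
```

View pics/ai_s.png

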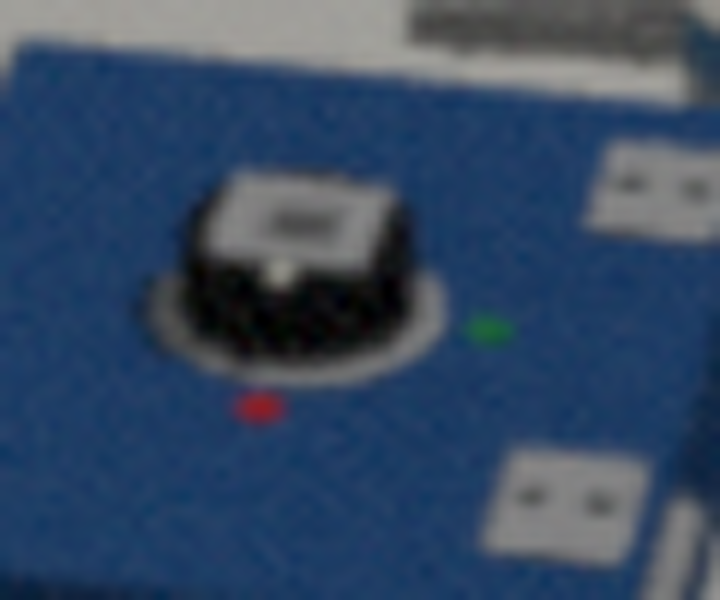

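View pics/ai_t.png

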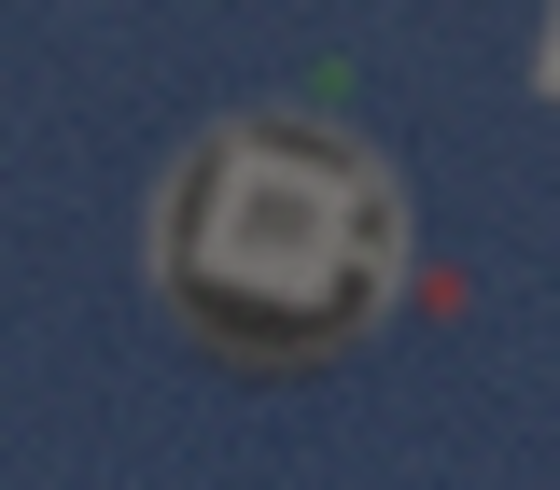

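The white mark points at the red dot in both views: top (365,245) against (372,244) projected for 90°. The plate is square to the lid, and the lid corners haven't changed. The amber bottle showed 9 changed pixels, so I'm checking it against the first picture before handing in.

```bash
python3 - <<'E'
from look import *
import pickle
s=viewer.get_image('side');t=viewer.get_image('top')
s0,t0=pickle.load(open('ims.pkl','rb'));s1,t1=pickle.load(open('ims2.pkl','rb'))
for lo,hi,n,r in(((0,120,20),(15,255,120),'amber',(228,200,258,235)),((0,120,20),(15,255,120),'vial c',(305,345,335,385)),((100,120,60),(125,255,255),'c cap',(310,340,330,360))):
    print(n,[[(x[0],x[1][4]) for x in blob(i,lo,hi,r,20)[0]] for i in(s0,s1,s)])
def sh(a,b,x,y):
    A=cv2.cvtColor(a['pixels'],cv2.COLOR_RGB2GRAY)[y-18:y+18,x-14:x+14].astype(np.float32);B=cv2.cvtColor(b['pixels'],cv2.COLOR_RGB2GRAY)[y-18:y+18,x-14:x+14].astype(np.float32)
    return np.round(cv2.phaseCorrelate(A,B)[0],2)
print([sh(s0,s,x,y) for x,y in((242,214),(258,333),(319,363),(406,366))])
E
```

```text
amber [[(array([241.71, 218.7 ]), np.int32(359))], [(array([241.6 , 218.58]), np.int32(363))], [(array([241.69, 218.75]), np.int32(358))]]
vial c [[(array([319.36, 359.16]), np.int32(130))], [(array([319.35, 359.21]), np.int32(134))], [(array([319.27, 359.24]), np.int32(132))]]
c cap [[(array([319.38, 350.22]), np.int32(91))], [(array([319.39, 350.16]), np.int32(92))], [(array([319.38, 350.25]), np.int32(92))]]
[array([ 0.1, -0.1]), array([0.02, 0.  ]), array([-0.06,  0.22]), array([ 0.11, -0.13])]
```

All four bystanders are where they started (0.25 px or less of shift), and the gripper is clear of everything. Handing in.

```bash
python3 -c "
from rig import sign_off,bot
print(bot.get_state()['time_s']);print(sign_off())"
```

```text
26.4
the job is handed in; nothing more can be done
None
```

The job is done and handed in at 26.4 s of the 72 s limit. The pink-capped vial is in the shut, locked box and the key is back in its stand.

**What the last checks showed**
- **Vial:** it stood upright on the box floor when I released it. I couldn't see it after the lid was shut.
- **Lid:** shut. The fingers pressed it with 32 N at 75.8 mm, where its face should be at 76 mm, and its corners hadn't moved since.
- **Knob:** the white mark points at the red dot in both views and matches the 90° position. It stayed put through the last 8.5° of turning and after the key came out.
- **Key:** home in its stand. It stopped on the hole floor at the same height as when first gripped, and its handle is within about 0.3 px of the starting picture.
- **Bystanders:** the two other vials, the brown bottle and the dropper bottle shifted by 0.25 px or less, which is within noise.

**What disagreed**
- At the stop, the handle turned about 27° past the knob, well beyond the stated 9° of play, while torque stayed near 0.2 N m. I read this as soft contact winding up, and backed off to zero torque before pulling the key out.
- Afterwards the key looked about 3 mm higher in the grip than before, yet it bottomed in the stand at its original height. That leaves the seating depth in the knob known only to about 2 mm from the pictures. The 18.6 N contact at 138.0 mm (138.5 mm expected) suggests it was fully in.

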